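# Load, index and lock a sample changer

## Task

Stand the amber dropper bottle in the one empty cup of the sample changer's turntable, then turn the table by its upright black posts until that bottle is centred under the measuring head, opposite the red pointer. Lock the table there by pushing the red-knobbed index bolt fully home, and let go; leave the other bottles standing in their cups and do not disturb the things on the bench.

Things in the scene. Friction and masses are not known exactly. Their poses are not given: they have to be found in the camera images.
- amber_bottle: amber dropper bottle with a white collar and black tapered tip, to be loaded; 94 mm high, body 33 mm across up to 62 mm height, collar 20 mm across from 62 to 76 mm, tip 10 mm across above that; 45 g nominal; origin: centre of its underside, z along its axis
- spare_bottle: white dropper bottle with a blue collar and black tip standing on the bench, same size as the amber one; must stay where it is; origin: centre of its underside
- sample_changer: fixed stand; origin on the bench under the table's axis, +x level toward the measuring head, -x toward the index bolt, z up. The base and bolt guide stay below 35 mm; a column 275 mm high stands 188 mm from the axis on +x, with a red pointer on its foot
- carousel (a joint): angle the turntable has turned since the start, rad, counterclockwise from above positive. It turns freely without end (drag about 0.1 N m) and stays where left. Carries six cups 60 degrees apart; below it is a notched index plate, 244 mm across, one 14 mm notch per cup in line with it, mouths flared to 22 mm
- table_axis (a point): centre of the turntable on its top face, 46 mm above the bench: an aluminium disc 220 mm across, with a black hub 42 mm across and 36 mm high in the middle
- empty_station (a point): centre of the floor of the empty cup, on the table's top face, 85 mm from the axis; turns with the table. A cup is a ring of 38.6 mm inner and 45 mm outer diameter, 22 mm high, open above: the bottle stands loosely in it on the table's face
- read_point (a point): point at the level of the table's top face, 85 mm from the axis, straight under the measuring head, where the amber bottle must end; fixed in the stand. The white head is 60 mm across, its underside 169 mm and its top 255 mm above the bench
- post_0 (a point): centre of the top (95 mm above the bench) of an upright round black post, 15.6 mm across, 20 mm at its foot, on a steel spoke whose top is at 46 mm; 132 mm from the axis. Six posts stand midway between the cups; this one is 30 degrees counterclockwise (from above) of the empty cup. Spokes end 143 mm from the axis
- post_1 (a point): top of the post 90 degrees counterclockwise of the empty cup
- post_2 (a point): top of the post 150 degrees counterclockwise of the empty cup
- post_3 (a point): top of the post 210 degrees counterclockwise of the empty cup
- post_4 (a point): top of the post 270 degrees counterclockwise of the empty cup
- post_5 (a point): top of the post 330 degrees counterclockwise of the empty cup
- index_bolt (a joint): travel of the index bolt, m: 0 drawn out, 0.022 fully home. It slides level toward the table's axis (+x of the stand), takes about 2 N and stays where left. Its tapered nose (12 mm, tip 4 mm) enters the notch facing it, and centres the table if that notch is within about 3 degrees; else it stops against the index plate
- bolt_knob (a point): centre of the red ball knob, 26 mm across, 82 mm above the bench, on an upright 11 mm stem of the index bolt; 188 mm from the table's axis when drawn out, 166 mm when home
- loaded_1: white dropper bottle with blue collar, same size as the amber one, loose in the cup 60 degrees counterclockwise of the empty cup; origin: centre of its underside
- loaded_2: the same, 120 degrees counterclockwise of the empty cup
- loaded_3: the same, 180 degrees from the empty cup
- loaded_4: the same, 240 degrees counterclockwise of the empty cup
- loaded_5: the same, 300 degrees counterclockwise of the empty cup
- timer: small white timer, 62 x 62 x 18 mm, lying on the bench to the right; must stay where it is
- beaker: low glass beaker, 73 mm across, 98 mm high, standing on the bench to the right; must stay where it is
Not all that is in view belongs to the job. Leave any purple or yellow look-alike of the loaded_4 alone.

How it is judged:
By the outcome, as a careful person would: the job done as asked, in the order asked, and still so for the second after the job is handed in, with the robot touching nothing.
It also fails if it takes over 69 s, if anything falls off the work surface, if the arm or the gripper's body presses on something with over 40 N, if the wrist force passes 120 N, or if a joint passes its speed limit or range.

## Robot

A 6-joint arm with a two-finger parallel gripper is mounted at the origin on a cart in front of the work surface, level with it; the furniture and walls round the work are solid. World frame = base frame: x ahead of the robot, y to its left, z up, the work surface at z = 0. Lengths are in m, angles in rad, forces in N, time in s.
With the tool pointing down it reaches from about 0.375 to 0.975 m from the base axis. Payload 3.8 kg.
Tool frame: the origin (TCP) lies midway between the tips of the shut fingers; the grasp point (between the pads) lies 19 mm behind it; z points along the fingers, y is the direction in which the jaws open and shut (so a half turn about z gives the same grasp; the last joint's range is limited). The gripper opens to 88 mm and grips with 3 to 60 N. Pads are 18 mm wide; open, the fingers measure 123 mm over their backs; the gripper's body (75 mm by 187 mm) begins 45 mm behind the grasp point.
Start: joints at [1.11, 0.264, 1.604, -0, 1.274, -0.037], TCP at [0.278, 0.615, 0.239] pointing down, gripper open.
Joint ranges: [-2.63, 2.63], [-0.94, 2.18], [0.31, 2.57], [-1.31, 4.45], [0, 2.66], [-2.55, 2.55]. Speed limits (rad/s): [2.57, 2.57, 3.14, 3.14, 3.14, 3.14].

## Interface

Orientations are given as a rotation vector (axis times angle).
In Python, from plant import ctrl, viewer, job gives the robot as it stands.
- The arm moves only by the tool apply_moves, never from a script. Its argument "steps" is text: rows parted by semicolons, each of 5 numbers parted by spaces: the closure, from 0 (fully open) to 1 (shut), then the shift along the world's x, y, z in cm, then the turn about the world's z in degrees. A call has 1 to 5 rows; each row is the pose to reach, as a shift and turn from the pose measured when the call began; what a row does not reach only later rows make up. A row lasts 1/8 s, in which the tool goes at most 62.5 mm and 10.7 degrees, less where a joint would pass 70% of its speed; a pose out of reach is approached as far as the arm can. A call with a gripper value outside its range is refused whole. The fingers move at their own pace and stop on an object; "squeeze" is the grip in N (left out, the last holds). Time passes only in rows, so rows that repeat a pose let the fingers close. It gives the time, the measured TCP pose, the force and the opening at its end, in the units of the state.
- ctrl.get_obs(): the state, without advancing time (a new reading comes with each control period).
- viewer.read_camera(name): name is "side" or "top" or "wrist"; returns a dict with "image" (400x640x3 uint8, red, green, blue), "vertical_fov" (degrees; the focal length in pixels is half the picture's height over the tangent of half this angle, whatever the lens; pixels are square), "cx", "cy" (the principal point, pixels), "eye" and "orientation" of the camera in the world; the wrist camera has in their place "hand_eye" (4x4, takes a point from camera to tool coordinates, whose origin is the TCP and whose axes are the flange's). Camera axes: x right, y up, looking along -z (the intrinsics and any distortion apply to the point x, -y, -z); pixel columns grow to the right and rows downward; lengths in m; the calibration is good to about 2 mm. The wrist camera is an equidistant fisheye: a pixel r from the principal point sees the ray r / f radians off the axis. A picture is of the moment at which its call begins: read the wrist's pose just before it. There is no depth.
- job.sign_off(): hands the job in, once; it reports no verdict.
The state is a dict: "time_s": time; "qpos": joint angles; "qd": joint speeds; "effort": joint torques, N m; "ee_pos": TCP position; "eef_rot": TCP orientation; "ft_force": force on the tool from outside, world axes, zero at the start; "ft_torque": the same for the moment, N m; "gripper_width": finger opening in m.
Only numpy, scipy, OpenCV 4.12 (cv2) and the standard library are available. Lean on these libraries where they do the work, as an engineer would, in place of code of your own. Each camera call takes 0.05 s, during which the arm holds its last target.

## Working session

There is one attempt and no reset: what is moved stays moved. The work goes in short steps, Python scripts to look and compute and a tool call to move; the robot and the scene stay as the last step left them, time stands still between calls to the robot, and variables do not carry over. Pictures are saved under pics/ and viewed, and the job is handed in when it is done.

Besides the shell and the picture viewer there is one more tool, called after ">>>" by a JSON object that holds its "op" and its "data". apply_moves: Moves the arm, as the interface text tells. Its arguments: {"type":"object","properties":{"steps":{"type":"string"},"squeeze":{"type":"number"}},"required":["steps"]}

```bash
ls; mkdir -p pics; cat > h.py <<'E'
import numpy as np, cv2, json
from scipy.spatial.transform import Rotation as R
from plant import ctrl, viewer, job
def snap(name,fn):
    o=ctrl.get_obs(); c=viewer.read_camera(name)
    cv2.imwrite(f'pics/{fn}.png',c['image'][:,:,::-1]); 
    np.save(f'pics/{fn}.npy',np.array([{k:v for k,v in c.items()},o],dtype=object),allow_pickle=True)
    return c,o
def load(fn):
    return np.load(f'pics/{fn}.npy',allow_pickle=True)
E
python3 - <<'E'
from h import *
for n in ['side','top','wrist']:
    c,o=snap(n,n+'0'); print(n,{k:v for k,v in c.items() if k!='image'})
print(o)
E
```

```text
pics
side {'vertical_fov': 46.85689528449525, 'cx': 322.89733148900257, 'cy': 201.23113598741182, 'eye': array([ 0.42539368, -0.9183453 ,  0.80977693]), 'orientation': array([ 0.90380464, -0.07961077, -0.21427542])}
top {'vertical_fov': 47.49079862059865, 'cx': 316.8093851984701, 'cy': 204.1327346707562, 'eye': array([ 4.43937405e-01, -7.89964962e-04,  1.29835067e+00]), 'orientation': array([ 0.11398301, -0.08713158, -1.57865213])}
wrist {'vertical_fov': 65.70646984690485, 'cx': 320.7167660238645, 'cy': 200.03810350996173, 'hand_eye': array([[ 6.89247116e-04,  9.59025490e-01,  2.83318962e-01,
         7.38186158e-02],
       [ 9.99999762e-01, -6.50380015e-04, -2.31244457e-04,
         6.32081385e-05],
       [-3.75043374e-05,  2.83319054e-01, -9.59025710e-01,
        -1.45078177e-01],
       [ 0.00000000e+00,  0.00000000e+00,  0.00000000e+00,
         1.00000000e+00]])}
{'time_s': 0.1, 'qpos': array([ 1.11010777e+00,  2.64682373e-01,  1.60519189e+00,  2.53667495e-06,
        1.27370390e+00, -3.68974366e-02]), 'qd': array([ 6.10611250e-04, -2.39602612e-03, -3.91675232e-03,  3.75875789e-05,
       -6.16901346e-05,  9.63922238e-04]), 'effort': array([-5.40638102e-04, -5.03622866e+01, -3.58071721e+01,  7.30194803e-02,
        2.33821064e-02, -9.46722798e-05]), 'ee_pos': array([0.27729554, 0.61472984, 0.23753403]), 'eef_rot': array([-6.60616685e-01, -3.07084589e+00,  3.02139600e-03]), 'ft_force': array([-0.33988581, -0.11016952, -0.1423306 ]), 'ft_torque': array([ 0.00317504, -0.00656234,  0.01203237]), 'gripper_width': 0.08811662484120951}
```

View pics/side0.png

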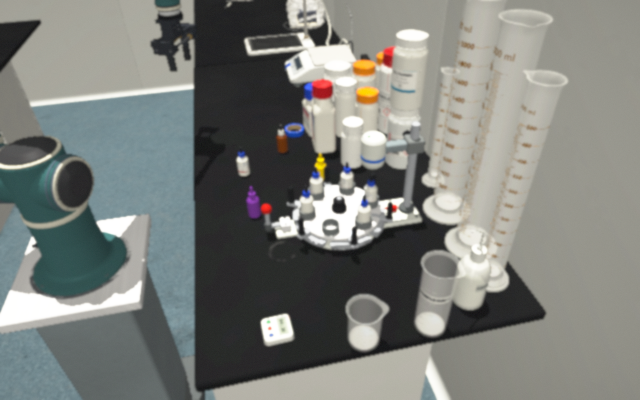

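View pics/top0.png

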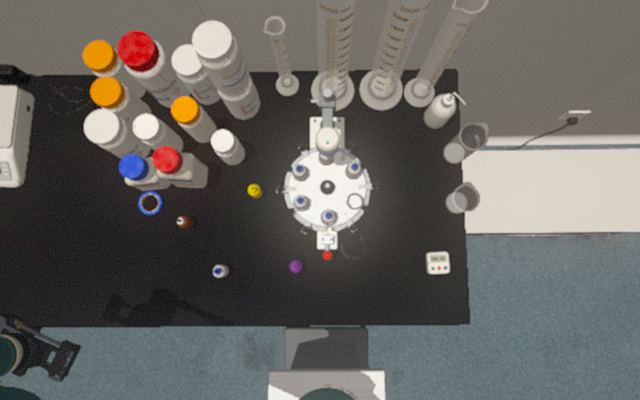

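View pics/wrist0.png

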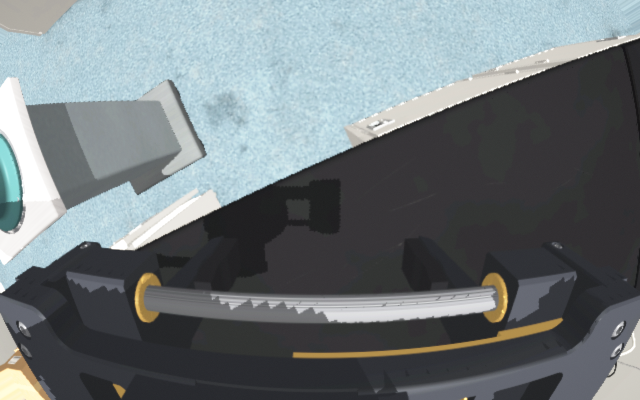

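```bash
cat >> h.py <<'E'
def cam(fn):
    c,o=load(fn); f=200/np.tan(np.radians(c['vertical_fov'])/2)
    return c,o,f
def proj(fn,P):
    c,o,f=cam(fn); P=np.atleast_2d(P)
    if 'eye' in c:
        p=(P-c['eye'])@R.from_rotvec(c['orientation']).as_matrix()
        x,y,z=p[:,0],-p[:,1],-p[:,2]
        return np.c_[c['cx']+f*x/z,c['cy']+f*y/z]
    T=np.array(c['hand_eye']); Rt=R.from_rotvec(o['eef_rot']).as_matrix()
    p=(P-o['ee_pos'])@Rt; p=(p-T[:3,3])@T[:3,:3]
    x,y,z=p[:,0],-p[:,1],-p[:,2]; th=np.arctan2(np.hypot(x,y),z); k=f*th/np.hypot(x,y)
    return np.c_[c['cx']+k*x,c['cy']+k*y]
def ray(fn,uv):
    c,o,f=cam(fn); u=(uv[0]-c['cx'])/f; v=(uv[1]-c['cy'])/f
    if 'eye' in c:
        return c['eye'],R.from_rotvec(c['orientation']).apply([u,-v,-1])
    r=np.hypot(u,v); s=np.sin(r)/r
    d=np.array([u*s,-v*s,-np.cos(r)]); T=np.array(c['hand_eye']); Rt=R.from_rotvec(o['eef_rot']).as_matrix()
    return o['ee_pos']+Rt@T[:3,3], Rt@(T[:3,:3]@d)
def atz(fn,uv,z):
    e,d=ray(fn,uv); return e+d*(z-e[2])/d[2]
def crop(fn,u0,v0,u1,v1,k,out):
    im=cv2.imread(f'pics/{fn}.png')[v0:v1,u0:u1]
    cv2.imwrite(f'pics/{out}.png',cv2.resize(im,None,fx=k,fy=k,interpolation=cv2.INTER_CUBIC))
E
python3 - <<'E'
from h import *
print(proj('top0',[[.277,.615,.238],[0,0,0],[.277,.615,0]]))
for n,uv in [('amber',(184,222)),('purple',(295,267)),('yellow',(254,190)),('spare',(220,271)),('hub',(327,187))]:
    print(n,atz('top0',uv,.09))
print('amber side',atz('side0',(282,130),.09))
crop('top0',130,150,330,300,4,'ct0'); crop('top0',270,130,400,280,5,'ct1'); crop('side0',220,120,440,270,3.6,'cs0')
E
```

```text
[[ 56.61110561 338.57514541]
 [326.48982963 427.85926752]
 [106.22590123 324.51661515]]
amber [0.55518577 0.37563392 0.09      ]
purple [0.43302588 0.0781664  0.09      ]
yellow [0.63978187 0.18825467 0.09      ]
spare [0.42433745 0.27640617 0.09      ]
hub [ 0.64560387 -0.00870254  0.09      ]
amber side [0.56444474 0.36693506 0.09      ]
```

View pics/ct0.png

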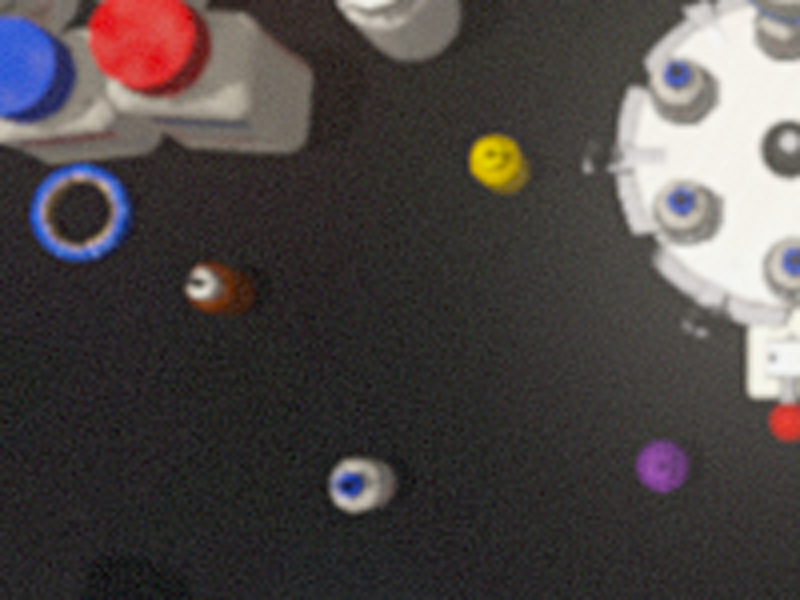

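View pics/ct1.png

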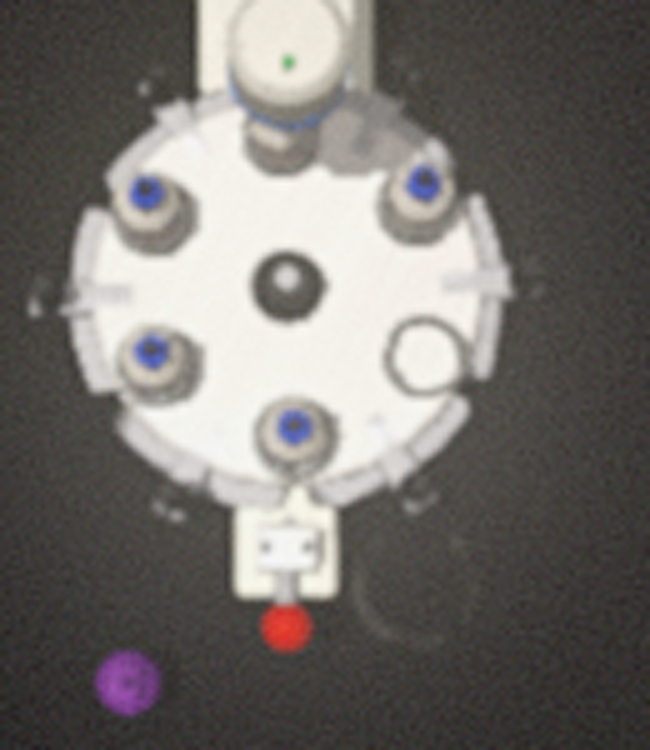

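View pics/cs0.png

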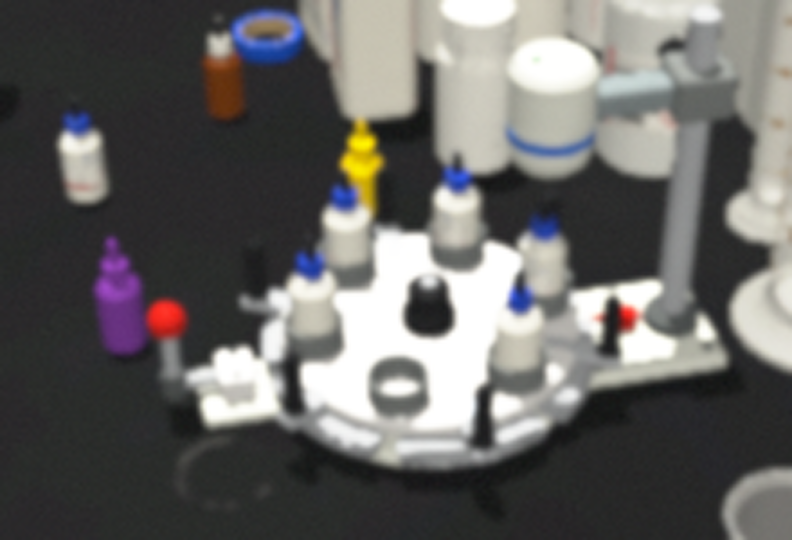

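```bash
python3 - <<'E'
from h import *
from scipy.optimize import least_squares
S=lambda x,y:(x/3.6+220-.36,y/3.6+120-.36)
T=lambda x,y:(x/5+270-.4,y/5+130-.4)
A=lambda x,y:(x/4+130-.4,y/4+150-.4)
# amber
def tri(obs):
    def res(p): return np.concatenate([proj(i,[[p[0],p[1],z]])[0]-uv for i,uv,z in obs])
    s=least_squares(res,[.55,.37]); return s.x,res(s.x).round(1)
print('amber',tri([('top0',A(193,283),.094),('side0',S(218,18),.094),('side0',S(224,82),.031),('side0',S(219,43),.069),('top0',A(203,285),.076)]))
print('top',tri([('top0',A(193,283),.094),('top0',A(203,285),.076)]))
print('side',tri([('side0',S(218,18),.094),('side0',S(224,82),.031)]))
# stand: params xc,yc,psi,theta(empty cup angle rel world)
obs=[('top0',T(287,629),'knob'),('side0',S(167,319),'knob'),('top0',T(288,40),'head'),
('top0',T(425,354),'cup'),('side0',S(398,371),'cup'),('side0',S(612,300),'post-'),
('top0',T(146,192),('b',180)),('top0',T(424,184),('b',60)),('top0',T(151,351),('b',240)),('top0',T(293,428),('b',300)),
('side0',S(343,192),('b',240)),('side0',S(457,172),('b',180)),('side0',S(309,262),('b',300)),('side0',S(519,298),('b',60)),('side0',S(543,225),('b',120))]
def pt(p,k):
    xc,yc,ps,th=p
    P=lambda r,a,z:[xc+r*np.cos(a),yc+r*np.sin(a),z]
    if k=='knob': return P(.188,ps+np.pi,.082)
    if k=='head': return P(.085,ps,.255)
    if k=='cup': return P(.085,th,.068)
    if k=='post-': return P(.132,th+np.radians(90),.095)
    return P(.085,th+np.radians(k[1]),.046+.076)
def res(p): return np.concatenate([proj(i,[pt(p,k)])[0]-uv for i,uv,k in obs])
s=least_squares(res,[.645,-.01,0,np.radians(-117)],loss='soft_l1',x_scale=[.1,.1,1,1])
print(s.x,np.degrees(s.x[2:])); 
for (i,uv,k),r in zip(obs,res(s.x).reshape(-1,2)): print(i,k,r.round(1))
E
```

```text
amber (array([0.56112495, 0.3912045 ]), array([-0. , -0.6, -0.5,  0.7, -0.6,  0. , -0.1,  0.7, -0.4, -0.5]))
top (array([0.55956421, 0.39054794]), array([ 0.2, -0.1, -0.2,  0.1]))
side (array([0.56315652, 0.39320159]), array([ 0.1,  0.4, -0.1, -0.3]))
[ 0.65240167 -0.00947627 -0.01712708 -2.07133988] [  -0.98130958 -118.67903282]
top0 knob [-0.1 -0.6]
side0 knob [-1.  1.]
top0 head [ 0.6 -0.6]
top0 cup [ 0.1 -0.1]
side0 cup [-0.9  1.2]
side0 post- [-0.2 -0.2]
top0 ('b', 180) [ 0.1 -0.5]
top0 ('b', 60) [ 0.3 -0.8]
top0 ('b', 240) [-0.1 -0.4]
top0 ('b', 300) [ 0.3 -0.6]
side0 ('b', 240) [ 0.  -0.2]
side0 ('b', 180) [-0.5  0.4]
side0 ('b', 300) [-0.4 -0.8]
side0 ('b', 60) [-0.6 -1.6]
side0 ('b', 120) [-0.2 -1.3]
```

```bash
python3 - <<'E'
from h import *
for uv in [(196,188),(207,187),(165,190)]: print(atz('top0',uv,0))
print(atz('top0',(150,203),.01))
E
```

```text
[0.66227458 0.37141087 0.        ]
[0.66483282 0.33935883 0.        ]
[0.65747046 0.46187226 0.        ]
[0.61846319 0.50045583 0.01      ]
```

>>> {"op": "apply_moves", "data": {"steps": "0 5 -4 0 5;0 10 -8 0 10;0 15 -12 0 15;0 20 -16 0 20;0 24 -19 0 24", "squeeze": 15}}

```text
time_s: 0.78
ee_pos: [0.5187, 0.4231, 0.2374]
eef_rot: [-0.004, -3.141, 0.003]
ft_force: [-0.3, 0.4, 0.4]
gripper_width: 0.0882
```

```bash
python3 - <<'E'
from h import *
c,o=snap('wrist','w1'); print(o['ee_pos'],o['qpos'])
print(proj('w1',[[.561,.391,.094],[.561,.391,.062],[.561,.391,0]]))
E
```

```text
[0.51866225 0.42306195 0.23735949] [ 6.47730707e-01  2.55076382e-01  1.61745948e+00 -1.46634881e-03
  1.27057006e+00 -9.19776622e-01]
[[288.80238473 229.53981563]
 [291.66630951 218.73592104]
 [296.03062121 202.4213793 ]]
```

View pics/w1.png

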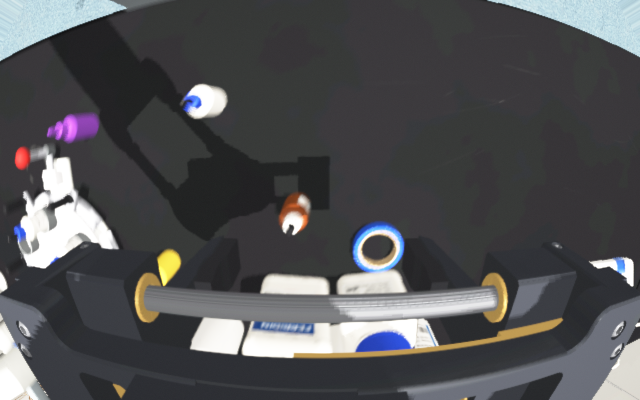

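>>> {"op": "apply_moves", "data": {"steps": "0 4.2 -3.2 -2 0;0 4.2 -3.2 -7 0;0 4.2 -3.2 -11 0;0 4.2 -3.2 -13 0"}}

```text
time_s: 1.32
ee_pos: [0.5645, 0.3852, 0.1037]
eef_rot: [-0.008, -3.141, 0.013]
ft_force: [0.2, 0.8, -0.3]
gripper_width: 0.0882
```

```bash
python3 - <<'E'
from h import *
c,o=snap('wrist','w2'); print(o['ee_pos'])
print(proj('w2',[[.561,.391,.094],[.561,.391,.062],[.561,.391,0]]))
E
```

```text
[0.56446409 0.385221   0.10374285]
[[330.6191648  242.99834528]
 [329.53464001 222.48017447]
 [328.11976413 196.32552356]]
```

View pics/w2.png

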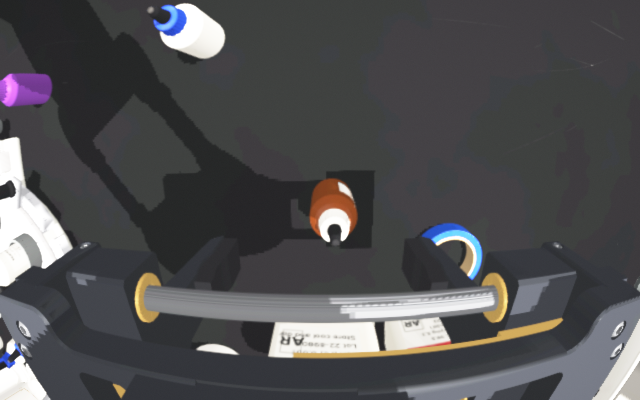

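>>> {"op": "apply_moves", "data": {"steps": "0 -0.3 0.7 -2.5 0;0 -0.3 0.7 -5 0;0 -0.3 0.7 -6.8 0;0.4 -0.3 0.7 -6.8 0;0.6 -0.3 0.7 -6.8 0"}}

```text
time_s: 2.0
ee_pos: [0.5615, 0.3926, 0.0353]
eef_rot: [-0.007, -3.141, 0.013]
ft_force: [0.3, 0.2, -0.5]
gripper_width: 0.0703
```

>>> {"op": "apply_moves", "data": {"steps": "0.75 0 0 0 0;0.9 0 0 0 0;0.9 0 0 0 0"}}

```text
time_s: 2.38
ee_pos: [0.5618, 0.3927, 0.0359]
eef_rot: [0.007, 3.141, -0.012]
ft_force: [-0.5, 0.8, -0.3]
gripper_width: 0.0403
```

>>> {"op": "apply_moves", "data": {"steps": "0.9 0 0 0 0;0.9 0 0 0 0;0.9 0 0 0 0", "squeeze": 15}}

```text
time_s: 2.75
ee_pos: [0.5618, 0.3927, 0.0359]
eef_rot: [0.007, 3.141, -0.012]
ft_force: [0.1, -0.1, -0.6]
gripper_width: 0.0325
```

>>> {"op": "apply_moves", "data": {"steps": "0.9 0 0 4 0;0.9 0 0 9 0;0.9 0 0 14 0;0.9 0.5 -3 16.5 -4;0.9 1 -8 16.5 -8"}}

```text
time_s: 3.38
ee_pos: [0.5737, 0.3141, 0.2048]
eef_rot: [0.225, 3.128, -0.006]
ft_force: [0.8, -0.4, 0.2]
gripper_width: 0.0326
```

```bash
python3 - <<'E'
from h import *
c,o=snap('wrist','w3'); print(o['ee_pos'],o['gripper_width'])
E
```

```text
[0.57365555 0.31408439 0.20483904] 0.032606864680016105
```

View pics/w3.png

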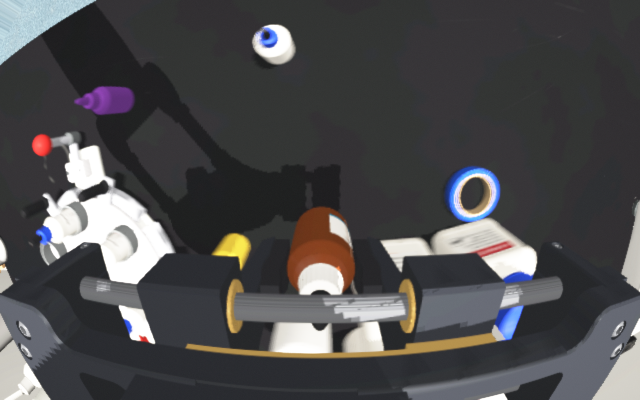

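>>> {"op": "apply_moves", "data": {"steps": "0.9 0.4 -5 0 -4;0.9 0.8 -10 0 -8;0.9 1.2 -15.5 0 -12;0.9 1.6 -21 0 -16;0.9 2 -26 0 -20"}}

```text
time_s: 4.05
ee_pos: [0.5928, 0.045, 0.2025]
eef_rot: [0.778, 3.043, -0.018]
ft_force: [0.6, -0.6, -1.3]
gripper_width: 0.0326
```

>>> {"op": "apply_moves", "data": {"steps": "0.9 0.4 -5 0 0;0.9 1 -9 0 0;0.9 1.3 -11 0 0;0.9 1.3 -11.5 0 0"}}

```text
time_s: 4.55
ee_pos: [0.6058, -0.0706, 0.2022]
eef_rot: [-0.78, -3.043, 0.018]
ft_force: [-0.0, 0.9, -1.0]
gripper_width: 0.0325
```

```bash
python3 - <<'E'
from h import *
c,o=snap('wrist','w4'); print(o['ee_pos'],o['gripper_width'],o['eef_rot'])
snap('top','t4');snap('side','s4')
xc,yc,th=.6524,-.0095,-2.0713
print(proj('w4',[[xc,yc,.082],[xc+.085*np.cos(th),yc+.085*np.sin(th),.068]]))
crop('top4' if 0 else 't4',270,130,400,280,4,'ct4'); crop('s4',260,150,460,270,4,'cs4')
E
```

```text
[ 0.60578353 -0.07058925  0.20223069] 0.03246440631408381 [-0.78020818 -3.04292895  0.01781545]
[[404.6901806  207.22511541]
 [312.64310676 202.58877429]]
```

View pics/w4.png

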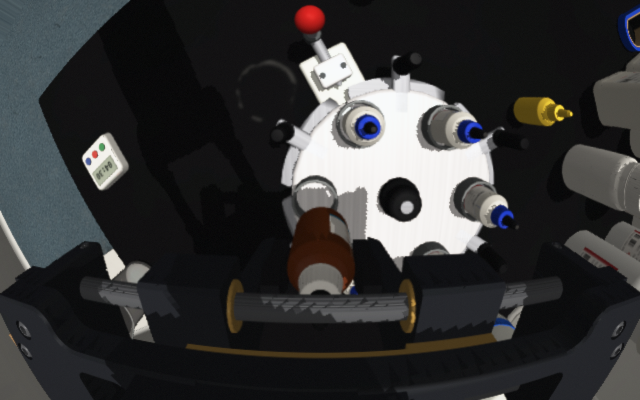

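View pics/cs4.png

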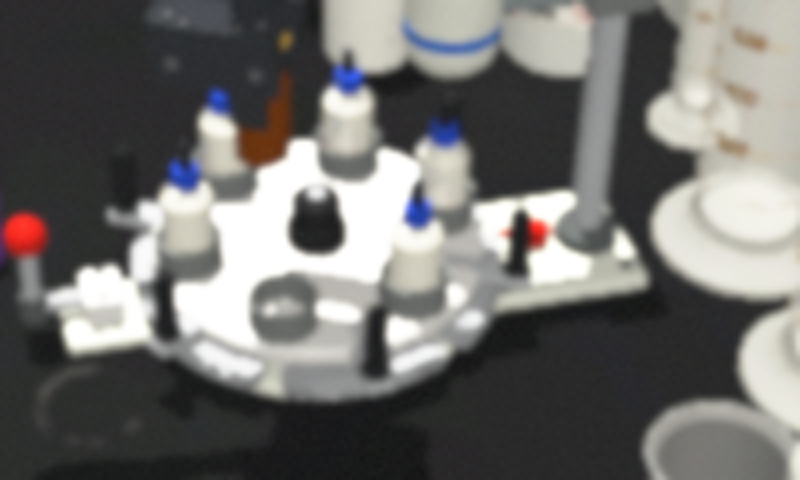

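```bash
python3 - <<'E'
from h import *
crop('w4',260,0,420,150,5,'cw4a'); crop('w4',260,140,420,300,5,'cw4b')
E
```

```text
(no output)
```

View pics/cw4a.png

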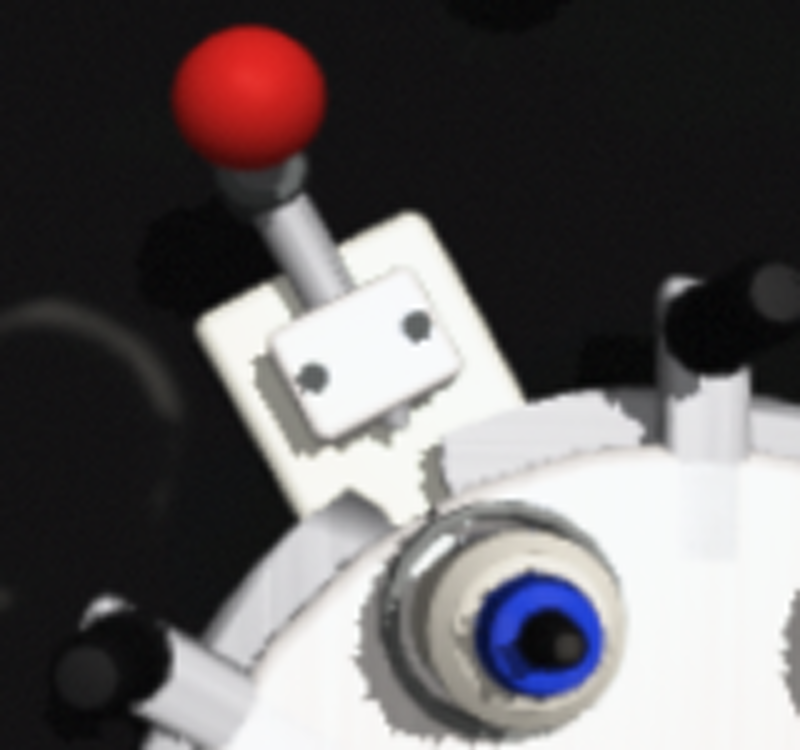

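View pics/cw4b.png

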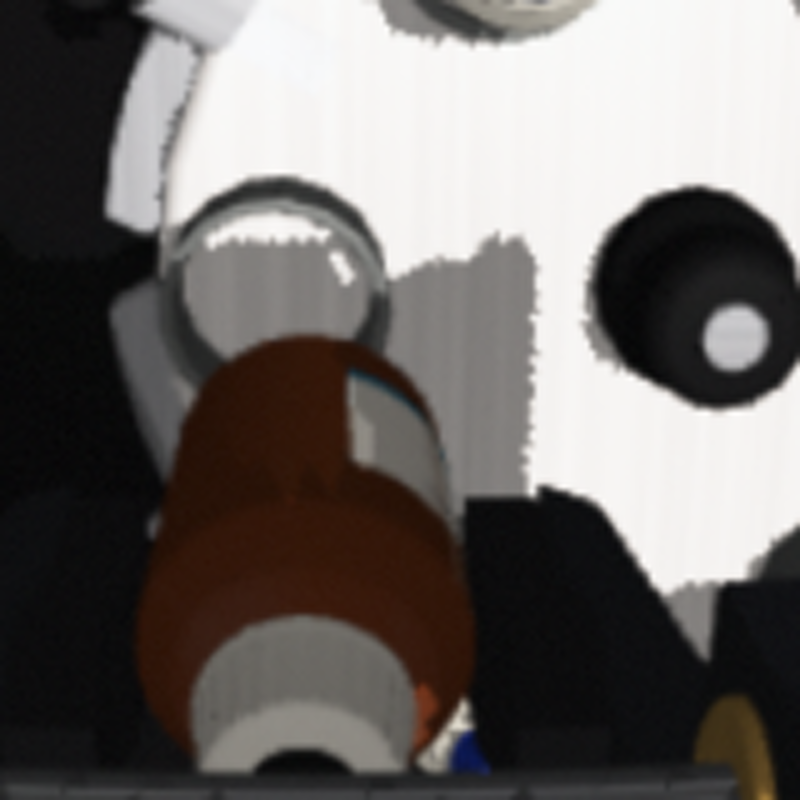

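```bash
cat > fit.py <<'E'
from h import *
from scipy.optimize import least_squares
def pt(p,k):
    xc,yc,ps,th=p
    P=lambda r,a,z:[xc+r*np.cos(a),yc+r*np.sin(a),z]
    if k=='knob': return P(.188,ps+np.pi,.082)
    if k=='knobin': return P(.166,ps+np.pi,.082)
    if k=='head': return P(.085,ps,.255)
    if k=='hub': return P(0,0,.082)
    if k=='cup': return P(.085,th,.068)
    if k[0]=='p': return P(.132,th+np.radians(30+60*k[1]),.095)
    if k[0]=='b': return P(.085,th+np.radians(k[1]*60),.046+.094)
def fit(fn,obs,p0):
    res=lambda p:np.concatenate([proj(fn,[pt(p,k)])[0]-uv for uv,k in obs])
    s=least_squares(res,p0,loss='soft_l1',x_scale=[.1,.1,1,1])
    print(s.x,np.degrees(s.x[2:]))
    for (uv,k),r in zip(obs,res(s.x).reshape(-1,2)): print(k,r.round(1))
    return s.x
E
python3 - <<'E'
from fit import *
p=fit('w4',[((310,19.4),'knob'),((415,58.4),('p',4)),((276.6,136),('p',5)),((373,129),('b',5)),((407.2,207.6),'hub'),((315,197.6),'cup')],[.6524,-.0095,-.0171,-2.0713])
xc,yc,ps,th=p; print('cup',xc+.085*np.cos(th),yc+.085*np.sin(th))
c,o,f=cam('w4'); Rt=R.from_rotvec(o['eef_rot']).as_matrix(); print(Rt)
a=np.linspace(0,2*np.pi,200)
for h in (-.036,.026):
  rr=.0165
  P=o['ee_pos']+(Rt@np.c_[rr*np.cos(a),rr*np.sin(a),0*a-h].T).T
  q=proj('w4',P); print(h,q.min(0),q.max(0), (q.min(0)-[260,140])*5,(q.max(0)-[260,140])*5)
rr=.01;P=o['ee_pos']+(Rt@np.c_[rr*np.cos(a),rr*np.sin(a),0*a-.040].T).T
q=proj('w4',P); print((q.min(0)-[260,140])*5,(q.max(0)-[260,140])*5)
E
```

```text
[ 0.65306606 -0.00769927 -0.01221665 -2.06163699] [  -0.69996236 -118.12309822]
knob [-0.2 -0.4]
('p', 4) [ 0.4 -0.5]
('p', 5) [ 0.1 -0. ]
('b', 5) [0.3 0.3]
hub [-0.5 -0.7]
cup [-0.3  5.5]
cup 0.6129998249724503 -0.08266390975215372
[[-0.87663223  0.48115172 -0.00299362]
 [ 0.48115378  0.87656792 -0.01094146]
 [-0.00264039 -0.01103203 -0.99993566]]
-0.036 [294.48150119 206.02371905] [346.73038272 254.3685611 ] [172.40750597 330.11859525] [433.65191361 571.84280552]
0.026 [283.77262272 250.0215081 ] [357.35767066 312.04630187] [118.86311358 550.10754049] [486.78835328 860.23150933]
[180.19154724 700.59728528] [425.30982688 898.04877101]
```

```bash
python3 - <<'E'
from h import *
xc,yc=.6130,-.0827
a=np.linspace(0,2*np.pi,200)
im=cv2.imread('pics/w4.png'); k=5
im=cv2.resize(im[140:300,260:420],None,fx=k,fy=k,interpolation=cv2.INTER_CUBIC)
def draw(P,col):
    q=(proj('w4',P)-[260,140])*k+k/2-.5
    cv2.polylines(im,[q.round().astype(int)],True,col,1)
for r,z,col in [(.0225,.068,(0,0,255)),(.0193,.068,(0,200,255)),(.0193,.046,(0,255,0)),(.0225,.046,(255,0,0))]:
    draw(np.c_[xc+r*np.cos(a),yc+r*np.sin(a),0*a+z],col)
c,o,f=cam('w4'); Rt=R.from_rotvec(o['eef_rot']).as_matrix()
for r,h in [(.0165,-.036),(.0165,.026),(.01,.04)]:
    draw(o['ee_pos']+(Rt@np.c_[r*np.cos(a),r*np.sin(a),0*a-h].T).T,(255,255,0))
cv2.imwrite('pics/ov4.png',im)
E
```

```text
(no output)
```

View pics/ov4.png

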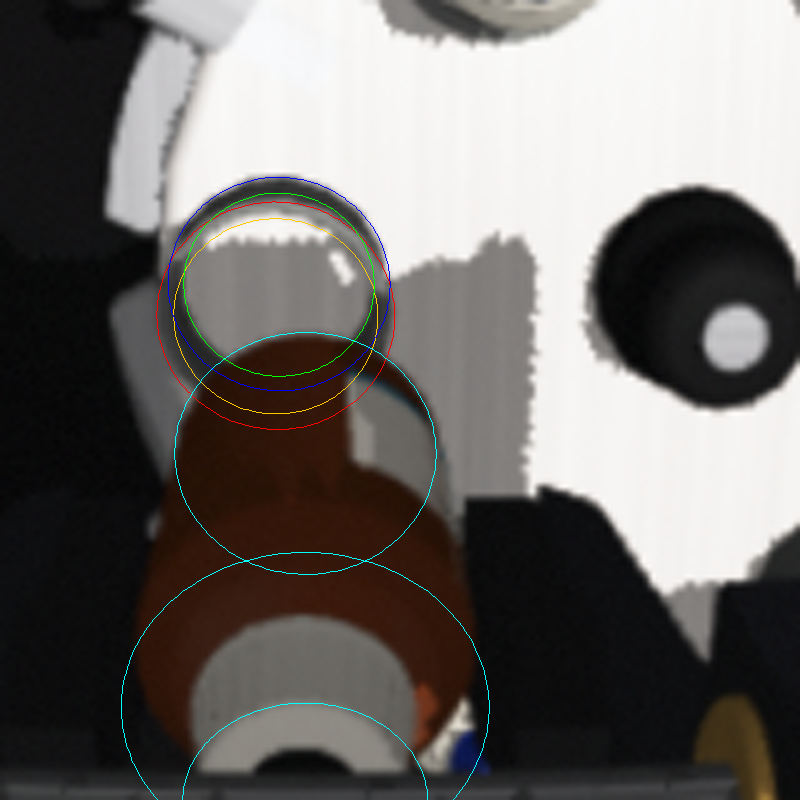

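>>> {"op": "apply_moves", "data": {"steps": "0.9 0.7 -1.2 -1 0;0.9 0.7 -1.2 -4 0;0.9 0.7 -1.2 -7 0;0.9 0.7 -1.2 -9.1 0;0.9 0.7 -1.2 -9.1 0"}}

```text
time_s: 5.32
ee_pos: [0.611, -0.0804, 0.1087]
eef_rot: [-0.775, -3.039, 0.018]
ft_force: [-0.6, -0.3, -0.4]
gripper_width: 0.0324
```

```bash
python3 - <<'E'
from h import *
c,o=snap('wrist','w5'); print(o['ee_pos'],o['gripper_width'],o['eef_rot'])
snap('side','s5'); crop('s5',260,130,420,250,5,'cs5')
xc,yc=.6130,-.0827
a=np.linspace(0,2*np.pi,200)
im=cv2.imread('pics/w5.png'); k=5
im=cv2.resize(im[140:300,260:420],None,fx=k,fy=k,interpolation=cv2.INTER_CUBIC)
def draw(P,col):
    q=(proj('w5',P)-[260,140])*k+k/2-.5
    cv2.polylines(im,[q.round().astype(int)],True,col,1)
for r,z,col in [(.0225,.068,(0,0,255)),(.0193,.068,(0,200,255))]:
    draw(np.c_[xc+r*np.cos(a),yc+r*np.sin(a),0*a+z],col)
Rt=R.from_rotvec(o['eef_rot']).as_matrix()
for r,h in [(.0165,-.036)]:
    draw(o['ee_pos']+(Rt@np.c_[r*np.cos(a),r*np.sin(a),0*a-h].T).T,(255,255,0))
cv2.imwrite('pics/ov5.png',im)
E
```

```text
[ 0.61102925 -0.08038013  0.10871781] 0.032427373348574894 [-0.77496146 -3.03939888  0.01814185]
```

View pics/ov5.png

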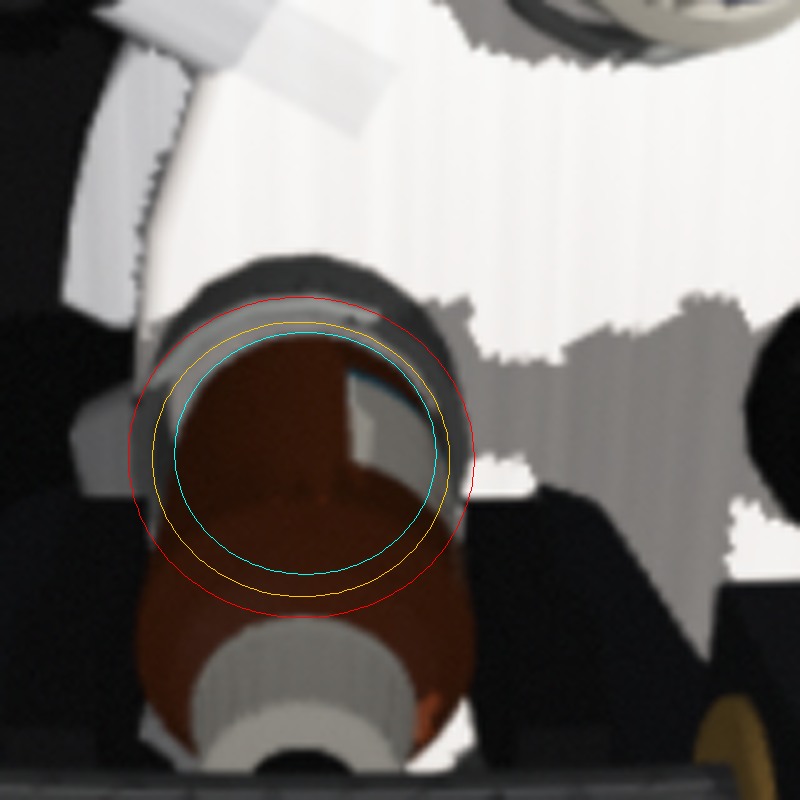

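View pics/cs5.png

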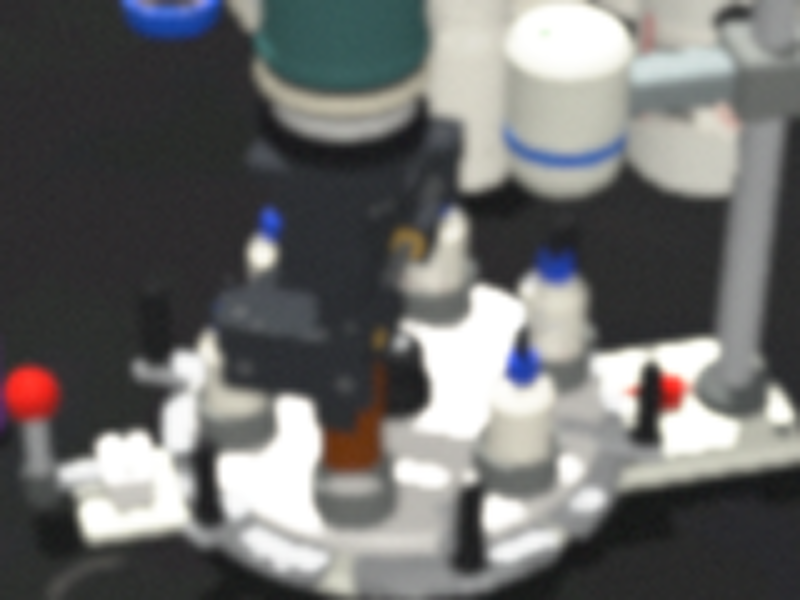

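>>> {"op": "apply_moves", "data": {"steps": "0.9 0.1 -0.18 0 0;0.9 0.1 -0.18 0 0;0.9 0.1 -0.18 -0.6 0"}}

```text
time_s: 5.8
ee_pos: [0.6152, -0.0829, 0.1069]
eef_rot: [0.776, 3.041, -0.017]
ft_force: [0.2, 0.1, -1.2]
gripper_width: 0.032
```

```bash
python3 - <<'E'
from h import *
for i in range(3):
    c,o=snap('wrist','w6'); print(o['time_s'],o['ee_pos'],o['ft_force'])
xc,yc=.6130,-.0827
a=np.linspace(0,2*np.pi,200)
im=cv2.imread('pics/w6.png'); k=5
im=cv2.resize(im[140:300,260:420],None,fx=k,fy=k,interpolation=cv2.INTER_CUBIC)
cv2.imwrite('pics/ov6.png',im)
E
```

```text
5.8 [ 0.61519701 -0.0828968   0.1069118 ] [ 0.17775912  0.07266269 -1.23845528]
5.85 [ 0.61407826 -0.08269294  0.10528898] [-0.73129772  0.39148901 -1.80597218]
5.9 [ 0.61367479 -0.08262157  0.10509478] [-0.79083954 -0.28862193 -0.53446821]
```

View pics/ov6.png

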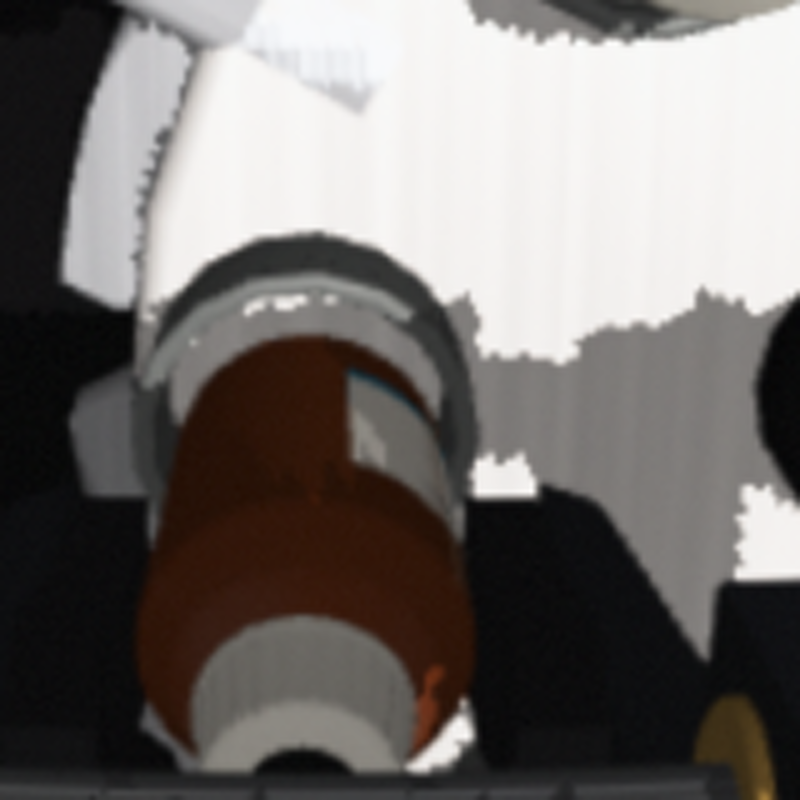

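```bash
cat > ov.py <<'E'
from h import *
def ov(fn,xc,yc,dx,dy,out,hb=.036):
    a=np.linspace(0,2*np.pi,200); k=5
    im=cv2.imread(f'pics/{fn}.png')
    im=cv2.resize(im[140:300,260:420],None,fx=k,fy=k,interpolation=cv2.INTER_CUBIC)
    def draw(P,col):
        q=(proj(fn,P)-[260,140])*k+k/2-.5
        cv2.polylines(im,[q.round().astype(int)],True,col,1)
    for r,z,col in [(.0225,.068,(0,0,255)),(.0193,.068,(0,200,255)),(.0225,.046,(255,0,0))]:
        draw(np.c_[xc+r*np.cos(a),yc+r*np.sin(a),0*a+z],col)
    c,o,f=cam(fn); Rt=R.from_rotvec(o['eef_rot']).as_matrix()
    draw(o['ee_pos']+(Rt@np.c_[dx+.0165*np.cos(a),dy+.0165*np.sin(a),0*a+hb].T).T,(255,255,0))
    cv2.imwrite(f'pics/{out}.png',im)
E
python3 - <<'E'
from ov import *
c,o=snap('wrist','w7'); print(o['time_s'],o['ee_pos'],o['ft_force'],o['qd'].round(3))
ov('w7',.6130,-.0827,0,0,'ov7')
E
```

```text
5.95 [ 0.61368713 -0.08259353  0.10518849] [ 0.01843759  0.3776887  -1.3334619 ] [-0.001 -0.002 -0.003 -0.001  0.001 -0.001]
```

View pics/ov7.png

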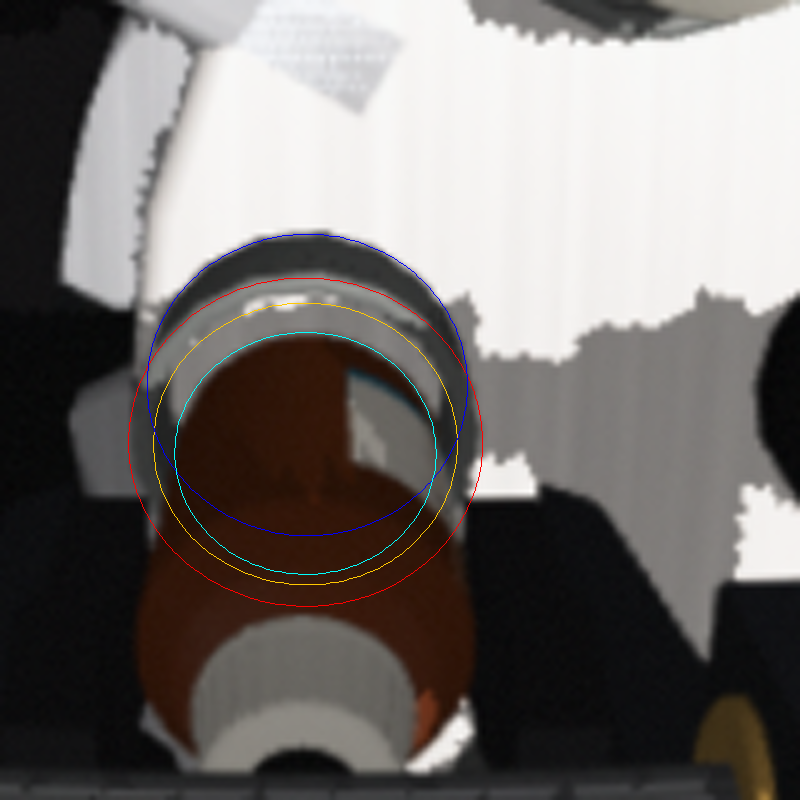

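>>> {"op": "apply_moves", "data": {"steps": "0.9 -0.12 0.07 0 0;0.9 -0.12 0.07 0 0;0.9 -0.12 0.07 -0.5 0;0.9 -0.12 0.07 -1 0;0.9 -0.12 0.07 -1.2 0"}}

```text
time_s: 6.62
ee_pos: [0.6122, -0.0818, 0.0925]
eef_rot: [-0.776, -3.043, 0.018]
ft_force: [-0.6, -1.0, -0.8]
gripper_width: 0.0321
```

```bash
python3 - <<'E'
from ov import *
snap('wrist','w8')
c,o=snap('wrist','w8'); print(o['time_s'],o['ee_pos'],o['ft_force'],o['ft_torque'],o['qd'].round(3))
ov('w8',.6130,-.0827,0,0,'ov8')
E
```

```text
6.675 [ 0.61214844 -0.08181677  0.09242578] [ 0.05692776 -0.70202233 -0.89339252] [0.02186506 0.00445295 0.02111598] [-0.    -0.004 -0.002 -0.001  0.007 -0.001]
```

View pics/ov8.png

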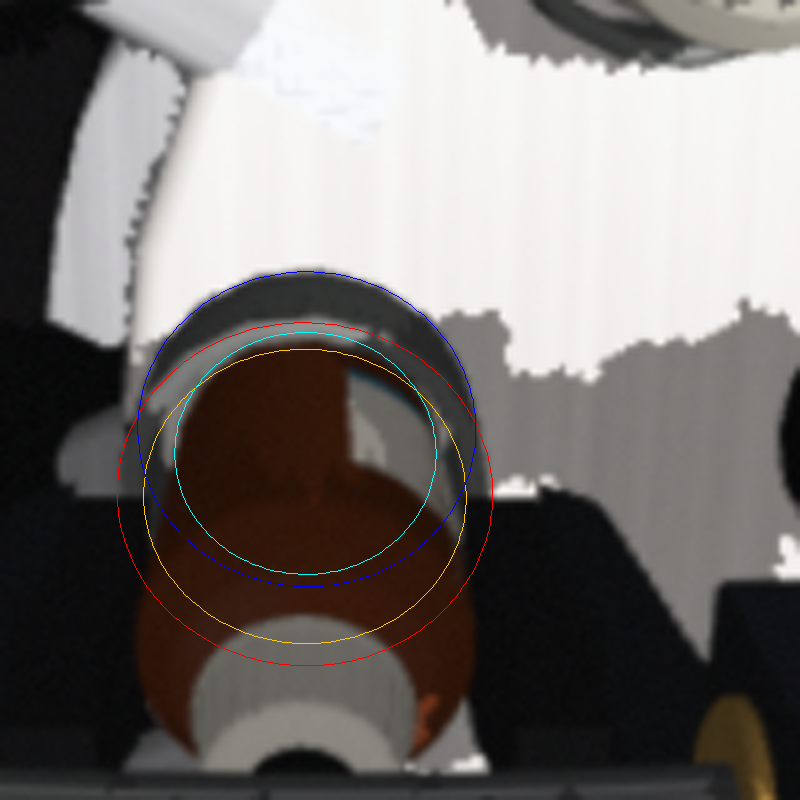

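>>> {"op": "apply_moves", "data": {"steps": "0.9 0 0 -0.6 0;0.9 0 0 -0.98 0;0.9 0 0 -0.98 0"}}

```text
time_s: 7.1
ee_pos: [0.6118, -0.0818, 0.0823]
eef_rot: [-0.776, -3.042, 0.018]
ft_force: [-0.3, -0.6, -0.4]
gripper_width: 0.0325
```

>>> {"op": "apply_moves", "data": {"steps": "0.5 0 0 0 0;0.42 0 0 0 0;0.42 0 0 0 0;0.42 0 0 0 0;0.42 0 0 0 0"}}

```text
time_s: 7.72
ee_pos: [0.6119, -0.0818, 0.0824]
eef_rot: [-0.776, -3.042, 0.018]
ft_force: [-0.3, 0.6, -0.6]
gripper_width: 0.0509
```

>>> {"op": "apply_moves", "data": {"steps": "0.42 0 0 2 0;0.42 0 0 7 0;0.42 0 0 12 0;0.42 0 0 14 0;0.42 0 0 14 0"}}

```text
time_s: 8.35
ee_pos: [0.6131, -0.082, 0.225]
eef_rot: [0.776, 3.042, -0.017]
ft_force: [0.4, -0.4, 0.1]
gripper_width: 0.0509
```

```bash
python3 - <<'E'
from fit import *
c,o=snap('wrist','w9'); print(o['time_s'],o['ee_pos'])
snap('side','s9'); crop('s9',250,150,450,270,4,'cs9')
E
```

```text
8.35 [ 0.61313349 -0.08200357  0.2249871 ]
```

View pics/w9.png

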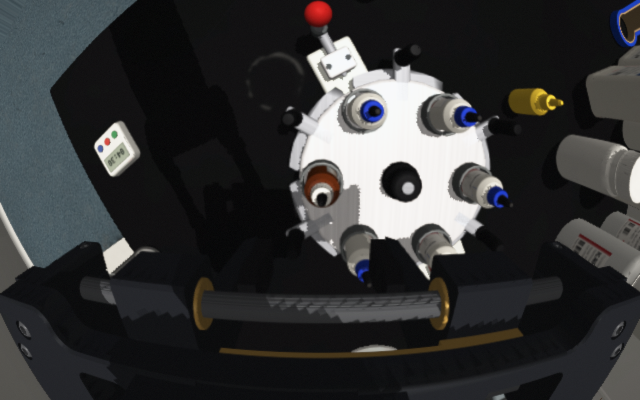

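View pics/cs9.png

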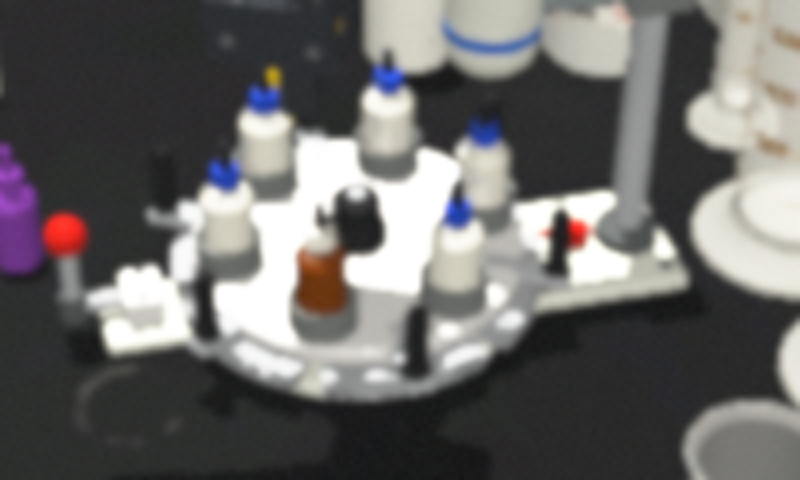

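```bash
python3 - <<'E'
from fit import *
crop('w9',270,0,530,130,3,'a9'); crop('w9',270,110,530,290,3,'b9')
E
```

```text
(no output)
```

View pics/a9.png

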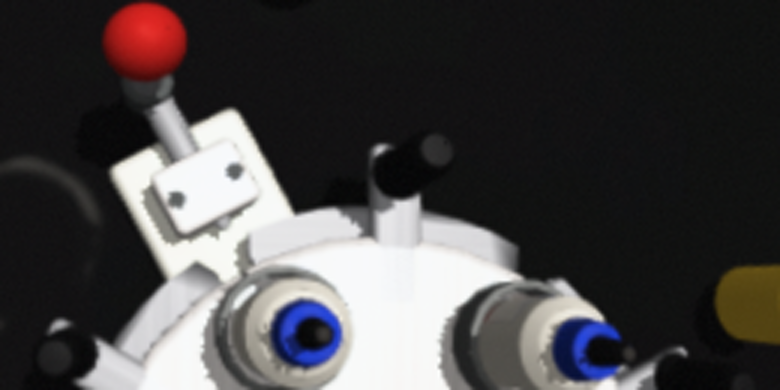

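View pics/b9.png

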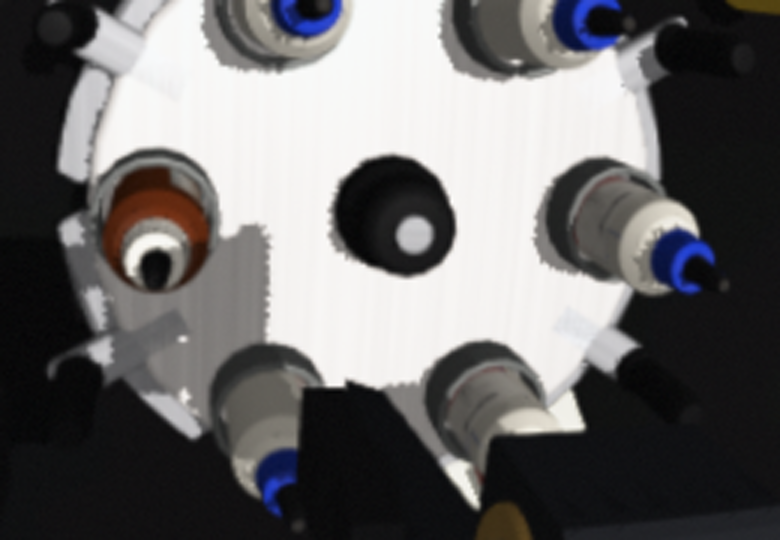

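```bash
python3 - <<'E'
from fit import *
A=lambda x,y:(x/3+270-.33,y/3-.33); B=lambda x,y:(x/3+270-.33,y/3+110-.33)
p=fit('w9',[(A(145,41),'knob'),(A(435,151),('p',4)),(B(57,27),('p',5)),(B(740,59),('p',3)),(B(688,407),('p',2)),(A(322,333),('b',5)),(A(627,354),('b',4)),(B(722,286),('b',3)),(B(414,236),'hub')],[.653,-.0077,-.0122,-2.06])
xc,yc,ps,th=p
print('rel deg',np.degrees(th-ps))
for k in range(6): print(k,np.degrees(th-ps)+30+60*k,np.round(pt(p,('p',k)),4))
print('knob',pt(p,'knob'))
E
```

```text
[ 0.65230496 -0.00857594 -0.01643348 -2.0669777 ] [  -0.94156912 -118.4290986 ]
knob [-0.2 -0.4]
('p', 4) [ 0.2 -0.7]
('p', 5) [-2.   0.3]
('p', 3) [ 1.3 -0.1]
('p', 2) [1.  4.3]
('b', 5) [-0.3  0.3]
('b', 4) [ 0.5 -0.1]
('b', 3) [0.6 0.4]
hub [-0.8 -0.5]
rel deg -117.48752948346532
0 -87.48752948346532 [ 0.6559 -0.1405  0.095 ]
1 -27.487529483465323 [ 0.7684 -0.0714  0.095 ]
2 32.51247051653468 [0.7648 0.0605 0.095 ]
3 92.51247051653468 [0.6487 0.1234 0.095 ]
4 152.51247051653468 [0.5362 0.0543 0.095 ]
5 212.51247051653468 [ 0.5398 -0.0777  0.095 ]
knob [np.float64(0.4643303485193977), np.float64(-0.005486583227077792), 0.082]
```

>>> {"op": "apply_moves", "data": {"steps": "0.42 -1 3 0 -10;0.42 -2 8 0 -20;0.42 -2 13 0 -30;0.42 0 17 0 -40;0.42 2 20 0 -50"}}

```text
time_s: 9.07
ee_pos: [0.6294, 0.12, 0.2176]
eef_rot: [-1.988, -2.416, 0.019]
ft_force: [0.4, 0.1, 0.4]
gripper_width: 0.051
```

>>> {"op": "apply_moves", "data": {"steps": "0.42 1 0.5 0 -10;0.42 1.5 0.5 0 -10;0.42 1.5 0.5 0 -10"}}

```text
time_s: 9.45
ee_pos: [0.6436, 0.1244, 0.2156]
eef_rot: [-2.186, -2.235, 0.022]
ft_force: [-0.6, -0.3, 0.7]
gripper_width: 0.0511
```

```bash
python3 - <<'E'
from fit import *
c,o=snap('wrist','w10'); print(o['time_s'],o['ee_pos'],o['eef_rot'],o['qpos'].round(2),o['gripper_width'])
print(proj('w10',[[.6487,.1234,.095]]))
E
```

```text
9.45 [0.64357089 0.12442776 0.21561051] [-2.18598093 -2.23481322  0.02176831] [0.15 0.25 1.66 0.   1.25 0.13] 0.051100167758680266
[[329.91063426 196.0433121 ]]
```

View pics/w10.png

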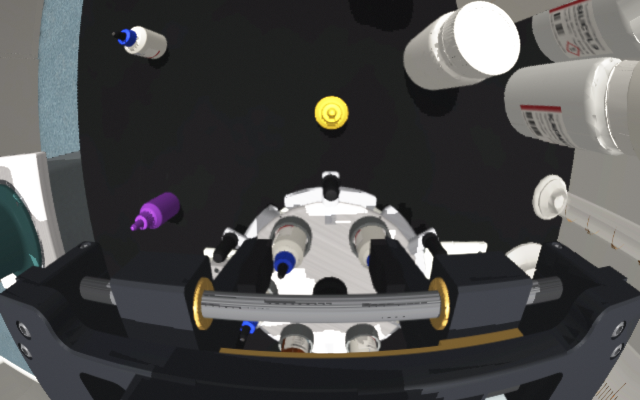

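>>> {"op": "apply_moves", "data": {"steps": "0.42 0.5 -0.1 -2 0;0.42 0.5 -0.1 -6 0;0.42 0.5 -0.1 -9 0;0.42 0.5 -0.1 -10 0;0.42 0.5 -0.1 -10 0"}}

```text
time_s: 10.12
ee_pos: [0.6479, 0.1228, 0.1151]
eef_rot: [-2.186, -2.233, 0.023]
ft_force: [0.1, -0.3, -0.6]
gripper_width: 0.0508
```

```bash
python3 - <<'E'
from fit import *
c,o=snap('wrist','w11'); print(o['time_s'],o['ee_pos'],o['eef_rot'],o['ft_force'])
print(proj('w11',[[.6487,.1234,.095],o['ee_pos']]))
snap('side','s11'); crop('s11',220,100,440,250,3.6,'cs11')
E
```

```text
10.125 [0.64791083 0.12283402 0.11506651] [-2.18645445 -2.2332496   0.0232768 ] [ 0.08514325 -0.28496815 -0.56521938]
[[323.85001165 239.87530835]
 [321.82292892 256.22712419]]
```

View pics/w11.png

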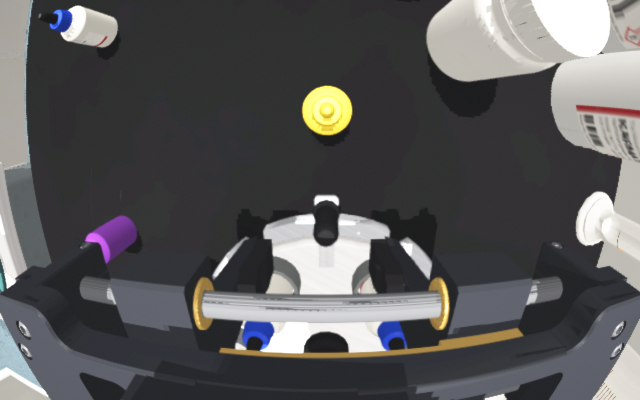

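View pics/cs11.png

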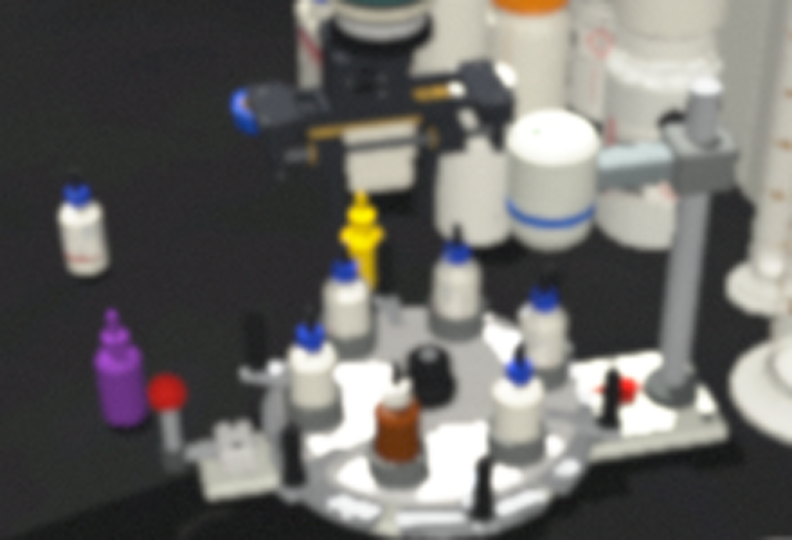

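>>> {"op": "apply_moves", "data": {"steps": "0.42 0.1 0.1 -2 0;0.42 0.1 0.1 -4 0;0.55 0.1 0.1 -4 0;0.7 0.1 0.1 -4 0;0.85 0.1 0.1 -4 0", "squeeze": 12}}

```text
time_s: 10.85
ee_pos: [0.6511, 0.1243, 0.0781]
eef_rot: [-2.189, -2.236, 0.017]
ft_force: [-0.7, 0.3, 0.3]
gripper_width: 0.0229
```

>>> {"op": "apply_moves", "data": {"steps": "1 0 0 0 0;1 0 0 0 0;1 0 0 0 0"}}

```text
time_s: 11.22
ee_pos: [0.6514, 0.1244, 0.0785]
eef_rot: [-2.189, -2.236, 0.016]
ft_force: [-0.7, -1.0, 1.4]
gripper_width: 0.0149
```

```bash
cat > arc.py <<'E'
from h import *
import sys
def go(step,n,end=None):
    o=ctrl.get_obs(); C=np.array([.6525,-.0085]); p=o['ee_pos'][:2]
    d=p-C; a=np.degrees(np.arctan2(d[1],d[0]))%360; r=np.hypot(*d)
    Rt=R.from_rotvec(o['eef_rot']).as_matrix(); jaw=np.degrees(np.arctan2(Rt[1,1],Rt[0,1]))%180
    print('t',o['time_s'],'ang',a.round(2),'r',r.round(4),'jaw',jaw.round(1),'z',o['ee_pos'][2].round(4),'F',o['ft_force'].round(1),'w',o['gripper_width'].round(4))
    for i in range(1,n+1):
        b=a+step*i
        if end: b=min(b,end)
        q=C+.1325*np.array([np.cos(np.radians(b)),np.sin(np.radians(b))])
        t=(b-90-jaw+90)%180-90
        print(b.round(1),((q-p)*100).round(2),round(t,1))
E
python3 -c "
from arc import *
go(4,5)"
```

```text
Traceback (most recent call last):
  File "arc.py", line 7, in go
    print('t',o['time_s'],'ang',a.round(2),'r',r.round(4),'jaw',jaw.round(1),'z',o['ee_pos'][2].round(4),'F',o['ft_force'].round(1),'w',o['gripper_width'].round(4))
                                                                                                                                        ^^^^^^^^^^^^^^^^^^^^^^^^
AttributeError: 'float' object has no attribute 'round'
```

```bash
sed -i "s/o\['gripper_width'\].round(4)/round(o['gripper_width'],4)/" arc.py; python3 -c "
from arc import *
go(4,5)"
```

```text
t 11.225 ang 90.48 r 0.1329 jaw 1.2 z 0.0785 F [-0.7 -1.   1.4] w 0.0149
94.5 [-0.92 -0.08] 3.3
98.5 [-1.84 -0.19] 7.3
102.5 [-2.75 -0.35] 11.3
106.5 [-3.65 -0.59] 15.3
110.5 [-4.52 -0.88] 19.3
```

>>> {"op": "apply_moves", "data": {"steps": "1 -0.5 -0.05 0 2;1 -1.4 -0.1 0 6;1 -2.3 -0.27 0 10;1 -3.2 -0.47 0 14;1 -4.1 -0.75 0 18"}}

```text
time_s: 11.85
ee_pos: [0.6098, 0.117, 0.0785]
eef_rot: [-1.808, -2.555, 0.019]
ft_force: [0.4, 0.7, -1.0]
gripper_width: 0.0148
```

```bash
python3 -c "
from arc import *
go(5,5)"
```

```text
t 11.85 ang 108.78 r 0.1326 jaw 19.4 z 0.0785 F [ 0.4  0.7 -1. ] w 0.0148
113.8 [-1.07 -0.43] 4.4
118.8 [-2.11 -0.94] 9.4
123.8 [-3.1  -1.54] 14.4
128.8 [-4.03 -2.22] 19.4
133.8 [-4.9  -2.99] 24.4
```

>>> {"op": "apply_moves", "data": {"steps": "1 -1.07 -0.43 0 4.4;1 -2.11 -0.94 0 9.4;1 -3.1 -1.54 0 14.4;1 -4.03 -2.22 0 19.4;1 -4.9 -2.99 0 24.4"}}

```text
time_s: 12.48
ee_pos: [0.5607, 0.0866, 0.0785]
eef_rot: [-1.223, -2.886, 0.022]
ft_force: [3.6, -2.0, -3.2]
gripper_width: 0.0149
```

```bash
python3 -c "
from arc import *
go(5,5)"
```

```text
t 12.475 ang 133.97 r 0.1322 jaw 44.1 z 0.0785 F [ 3.6 -2.  -3.2] w 0.0149
139.0 [-0.82 -0.81] 4.9
144.0 [-1.54 -1.72] 9.9
149.0 [-2.18 -2.68] 14.9
154.0 [-2.73 -3.7 ] 19.9
159.0 [-3.19 -4.76] 24.9
```

>>> {"op": "apply_moves", "data": {"steps": "1 -0.82 -0.81 0 4.9;1 -1.54 -1.72 0 9.9;1 -2.18 -2.68 0 14.9;1 -2.73 -3.7 0 19.9;1 -3.19 -4.76 0 24.9"}}

```text
time_s: 13.1
ee_pos: [0.5293, 0.0385, 0.0785]
eef_rot: [-0.566, -3.089, 0.023]
ft_force: [5.3, -0.7, -4.9]
gripper_width: 0.0149
```

```bash
python3 -c "
from arc import *
go(5,5)
snap('side','s12'); crop('s12',220,100,440,250,3.6,'cs12')"
```

```text
t 13.1 ang 159.1 r 0.1319 jaw 69.2 z 0.0785 F [ 5.3 -0.7 -4.9] w 0.0149
164.1 [-0.42 -1.07] 4.9
169.1 [-0.69 -2.2 ] 9.9
174.1 [-0.86 -3.34] 14.9
179.1 [-0.93 -4.5 ] 19.9
184.1 [-0.9  -5.65] 24.9
```

View pics/cs12.png

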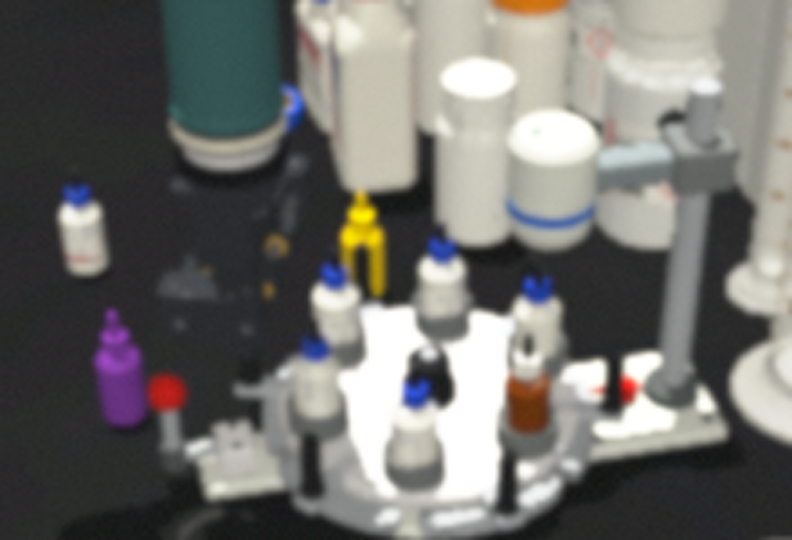

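>>> {"op": "apply_moves", "data": {"steps": "1 -0.36 -1.07 0 4.9;1 -0.62 -2.2 0 9.9;1 -0.78 -3.34 0 14.9;1 -0.85 -4.5 0 19.9;1 -0.82 -5.65 0 24.9"}}

```text
time_s: 13.78
ee_pos: [0.5213, -0.0192, 0.0785]
eef_rot: [-0.123, 3.135, -0.025]
ft_force: [4.1, 1.1, -4.8]
gripper_width: 0.0149
```

```bash
sed -i 's/\.1325/.132/' arc.py; python3 -c "
from arc import *
go(4,5)
snap('wrist','w13')"
```

```text
t 13.775 ang 184.68 r 0.1317 jaw 94.5 z 0.0785 F [ 4.1  1.1 -4.8] w 0.0149
188.7 [ 0.07 -0.92] 4.2
192.7 [ 0.25 -1.82] 8.2
196.7 [ 0.48 -2.71] 12.2
200.7 [ 0.77 -3.59] 16.2
204.7 [ 1.13 -4.44] 20.2
```

View pics/w13.png

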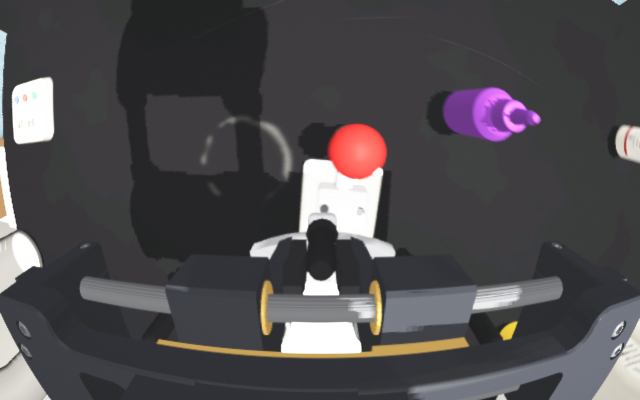

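>>> {"op": "apply_moves", "data": {"steps": "1 0.1 -0.92 0 4.2;1 0.27 -1.82 0 8.2;1 0.5 -2.71 0 12.2;1 0.79 -3.59 0 16.2;1 1.15 -4.44 0 20.2"}}

```text
time_s: 14.45
ee_pos: [0.5333, -0.0644, 0.0785]
eef_rot: [-0.677, 3.059, -0.024]
ft_force: [4.0, 2.5, -2.4]
gripper_width: 0.0151
```

```bash
python3 -c "
from arc import *
go(2,3,209)
snap('top','t14'); crop('t14',270,100,400,250,5,'ct14')"
```

```text
t 14.45 ang 205.1 r 0.1317 jaw 114.9 z 0.0785 F [ 4.   2.5 -2.4] w 0.0151
207.1 [ 0.17 -0.43] 2.2Traceback (most recent call last):
  File "<string>", line 3, in <module>
    go(2,3,209)
    ~~^^^^^^^^^
  File "arc.py", line 13, in go
    print(b.round(1),((q-p)*100).round(2),round(t,1))
          ^^^^^^^
AttributeError: 'int' object has no attribute 'round'
```

>>> {"op": "apply_moves", "data": {"steps": "1 0.19 -0.43 0 2;1 0.36 -0.79 0 3.8;1 0.36 -0.79 0 3.8"}}

```text
time_s: 14.82
ee_pos: [0.5372, -0.072, 0.0785]
eef_rot: [-0.776, 3.034, -0.024]
ft_force: [3.3, 1.0, -3.3]
gripper_width: 0.0148
```

```bash
sed -i 's/b\.round(1)/round(float(b),1)/' arc.py; python3 -c "
from arc import *
go(2,1)
snap('top','t14'); crop('t14',270,100,400,250,5,'ct14');snap('side','s14'); crop('s14',220,100,440,250,3.6,'cs14')"
```

```text
t 14.825 ang 208.84 r 0.1317 jaw 118.7 z 0.0785 F [ 3.3  1.  -3.3] w 0.0148
210.8 [ 0.2  -0.42] 2.2
```

View pics/ct14.png

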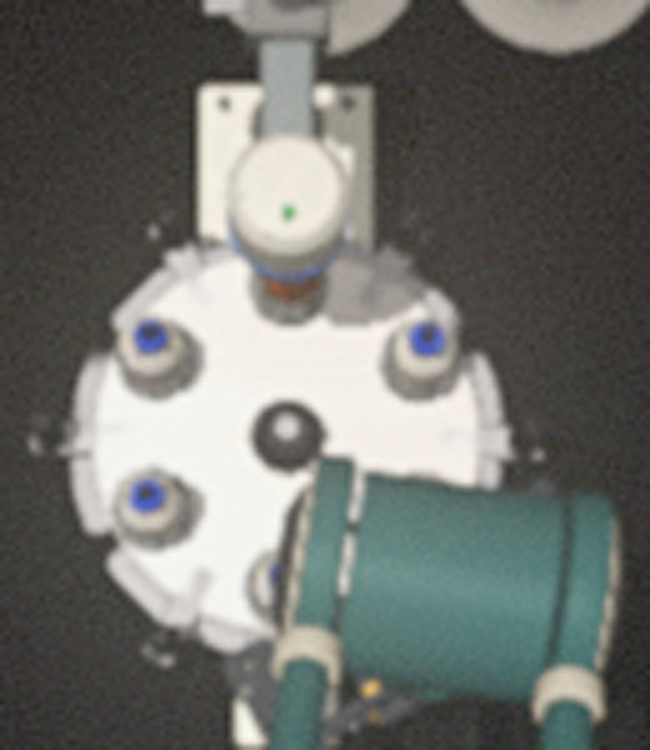

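View pics/cs14.png

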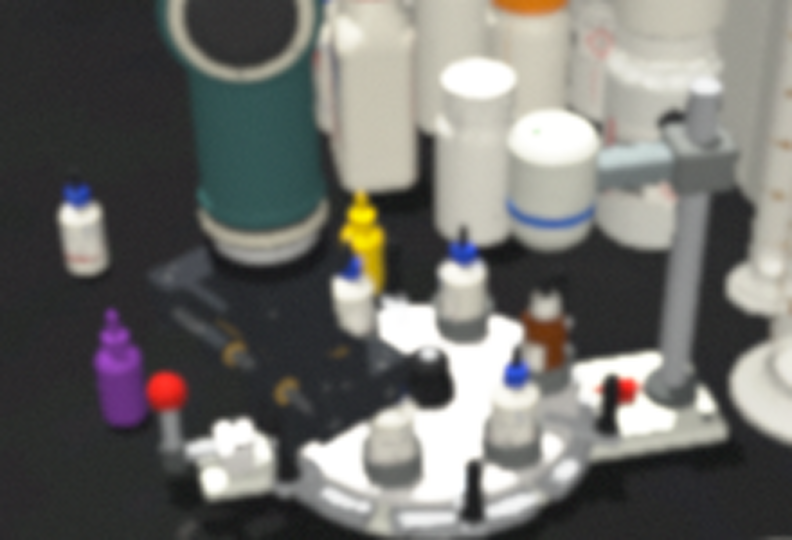

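```bash
python3 - <<'E'
from h import *
from scipy.optimize import least_squares
T=lambda x,y,r0:(x/5+270-.4,y/5+r0-.4)
S=lambda x,y:(x/3.6+220-.36,y/3.6+100-.36)
S0=lambda x,y:(x/3.6+220-.36,y/3.6+120-.36)
o0=[('top0',T(146,192,130),180),('top0',T(424,184,130),60),('top0',T(151,351,130),240),('top0',T(293,428,130),300),
('side0',S0(343,192),240),('side0',S0(457,172),180),('side0',S0(309,262),300),('side0',S0(519,298),60),('side0',S0(543,225),120)]
# after turn by 117.5: cup ~0 ; world angles
o1=[('t14',T(150,337,100),60),('t14',T(427,338,100),300),('t14',T(147,494,100),120),('s14',S(353,268),120),('s14',S(463,252),60),('s14',S(516,375),300)]
def f(obs,th0):
    res=lambda p:np.concatenate([proj(i,[[p[0]+.085*np.cos(p[2]+np.radians(k)),p[1]+.085*np.sin(p[2]+np.radians(k)),.122]])[0]-uv for i,uv,k in obs])
    s=least_squares(res,[.652,-.009,th0],x_scale=[.1,.1,1]); print(s.x[:2],np.degrees(s.x[2]),res(s.x).reshape(-1,2).round(1).tolist())
f(o0,-2.07); f(o1,0)
for cam0,uv0 in [('top0',[T(287,629,130),T(288,40,130)])]:
    a=atz(cam0,uv0[0],.082); b=atz(cam0,uv0[1],.255); print('psi',np.degrees(np.arctan2(b[1]-a[1],b[0]-a[0])),np.hypot(*(b-a)[:2]))
E
```

```text
[ 0.65193818 -0.01043152] -118.98115395434391 [[0.5, -0.4], [0.7, -0.5], [0.2, -0.3], [0.5, -0.4], [0.1, -0.1], [-0.4, 0.7], [-0.6, -0.6], [-0.8, -1.3], [-0.2, -0.9]]
[ 0.6526357  -0.01177649] -1.3558994203766588 [[0.9, -0.9], [1.3, -0.5], [0.9, -0.4], [-1.4, -1.5], [-0.4, -1.1], [-0.6, -1.7]]
psi -0.6199005016171807 0.2733193519190946
```

>>> {"op": "apply_moves", "data": {"steps": "0.8 0 0 0 0;0.6 0 0 0 0;0.5 0 0 0 0;0.5 0 0 1 0;0.5 0 0 4 0"}}

```text
time_s: 15.55
ee_pos: [0.5355, -0.0717, 0.1177]
eef_rot: [-0.777, 3.038, -0.021]
ft_force: [1.2, -0.2, -0.1]
gripper_width: 0.044
```

>>> {"op": "apply_moves", "data": {"steps": "0.5 0 0 5 0;0.5 -1 0 8 0;0.7 -4 2 8 -10;0.8 -7 4 8 -20;1 -10.3 6.6 8 -30"}}

```text
time_s: 16.18
ee_pos: [0.4318, -0.0054, 0.1986]
eef_rot: [0.047, 3.138, -0.023]
ft_force: [-0.6, -0.0, -0.4]
gripper_width: 0.0161
```

```bash
python3 - <<'E'
from fit import *
snap('wrist','w15')
c,o=snap('wrist','w15'); print(o['time_s'],o['ee_pos'],o['eef_rot'],o['gripper_width'],o['ft_force'])
print(proj('w15',[[.4643,-.0055,.082],o['ee_pos']]))
snap('side','s15'); crop('s15',220,100,440,250,3.6,'cs15')
E
```

```text
16.225 [ 0.42752243 -0.00299439  0.19763248] [-0.05573978 -3.13960352  0.01946022] 0.012282998546177077 [-3.64671348  1.78792032 -1.36391418]
[[320.49037775 235.46219316]
 [319.93665794 256.69955904]]
```

View pics/w15.png

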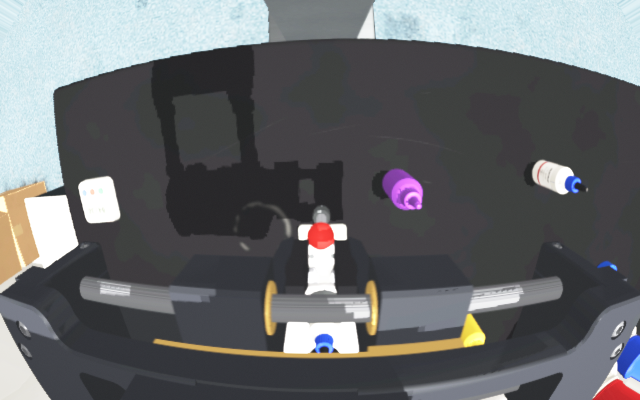

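View pics/cs15.png

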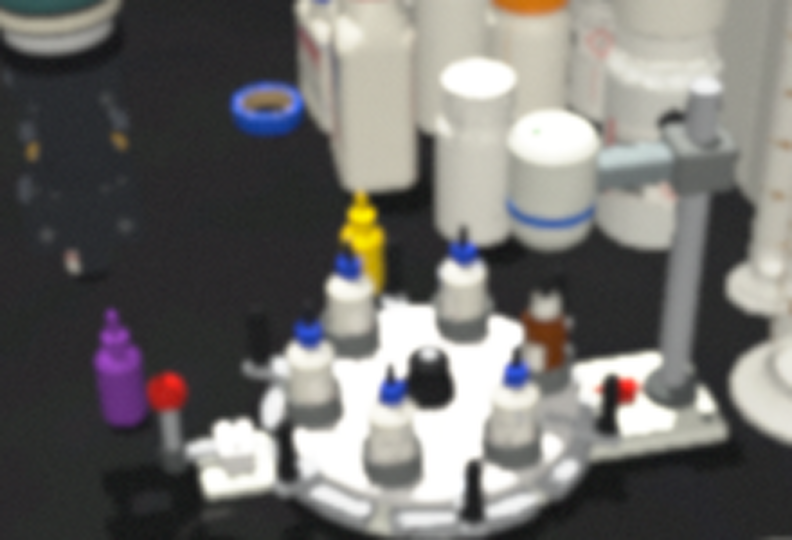

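>>> {"op": "apply_moves", "data": {"steps": "1 0.3 -0.25 -3 1;1 0.3 -0.25 -8 1;1 0.3 -0.25 -11 1;1 0.3 -0.25 -12.2 1;1 0.3 -0.25 -12.2 1"}}

```text
time_s: 16.95
ee_pos: [0.4349, -0.0079, 0.0762]
eef_rot: [0.004, 3.139, -0.023]
ft_force: [0.3, -0.2, 0.1]
gripper_width: 0.0003
```

```bash
python3 - <<'E'
from fit import *
snap('wrist','w16')
c,o=snap('wrist','w16'); print(o['time_s'],o['ee_pos'],o['eef_rot'],o['gripper_width'],o['ft_force'])
print(proj('w16',[[.4643,-.0055,.082],o['ee_pos']]))
snap('side','s16'); crop('s16',220,120,380,250,5,'cs16')
E
```

```text
17.0 [ 0.43566265 -0.00787563  0.07713748] [ 0.00392296  3.13680473 -0.02336147] 0.0003544231146186029 [0.5326944  0.28089805 0.05923445]
[[324.21521514 306.28502785]
 [319.88955585 256.68348407]]
```

View pics/w16.png

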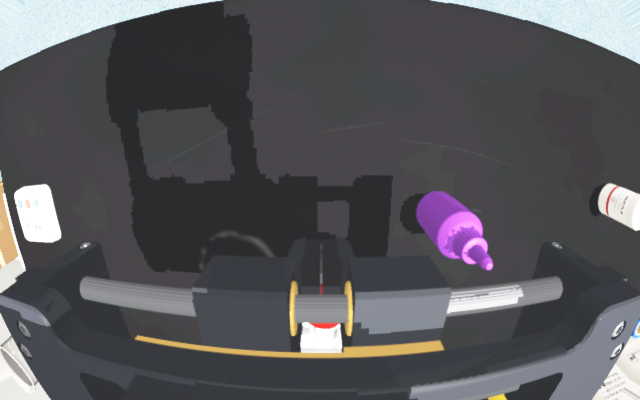

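View pics/cs16.png

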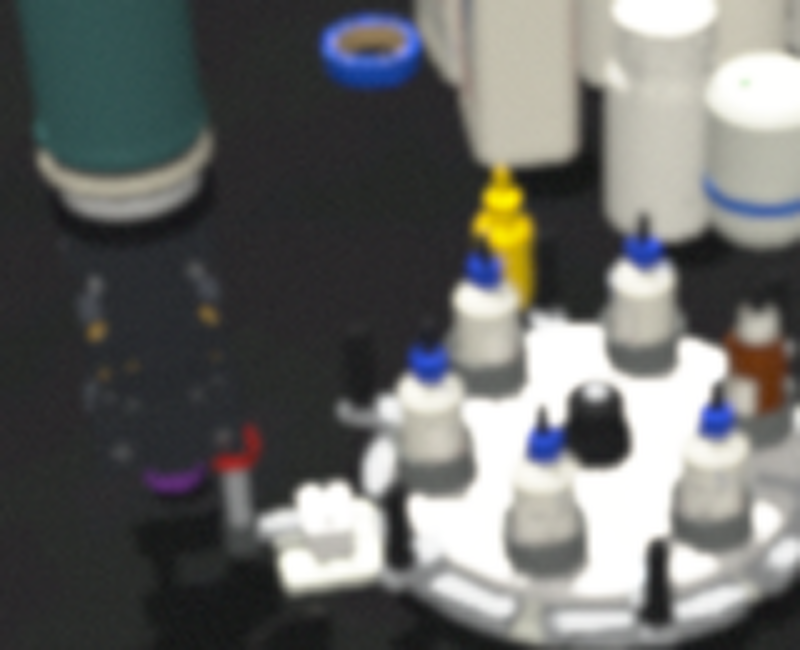

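>>> {"op": "apply_moves", "data": {"steps": "1 0.3 0.2 -0.2 0;1 0.7 0.2 -0.2 0;1 1.1 0.2 -0.2 0;1 1.5 0.2 -0.2 0;1 1.8 0.2 -0.2 0"}}

```text
time_s: 17.73
ee_pos: [0.4542, -0.0058, 0.0758]
eef_rot: [0.004, 3.136, -0.024]
ft_force: [-1.5, -0.1, 1.5]
gripper_width: 0.0005
```

```bash
python3 - <<'E'
from fit import *
c,o=snap('wrist','w17');print(o['time_s'],o['ee_pos'],o['ft_force'])
o=ctrl.get_obs(); print(o['time_s'],o['ee_pos'],o['ft_force'])
E
```

```text
17.725 [ 0.45423646 -0.00578329  0.07576896] [-1.48041796 -0.12766925  1.4750006 ]
17.775 [ 0.45470153 -0.00580165  0.07586401] [-0.79213747 -0.23500001  0.19477869]
```

>>> {"op": "apply_moves", "data": {"steps": "1 0.3 0 0 0;1 0.5 0 0 0;1 0.7 0 0 0;1 0.8 0 0 0;1 0.8 0 0 0"}}

```text
time_s: 18.4
ee_pos: [0.4627, -0.0058, 0.0757]
eef_rot: [0.004, 3.135, -0.024]
ft_force: [-1.0, 0.4, 0.0]
gripper_width: 0.0003
```

```bash
python3 - <<'E'
from fit import *
c,o=snap('side','s18');print(o['time_s'],o['ee_pos'],o['ft_force'])
crop('s18',220,120,380,250,5,'cs18')
E
```

```text
18.4 [ 0.46269626 -0.00583891  0.07574767] [-1.00085828  0.36604475  0.01643334]
```

View pics/cs18.png

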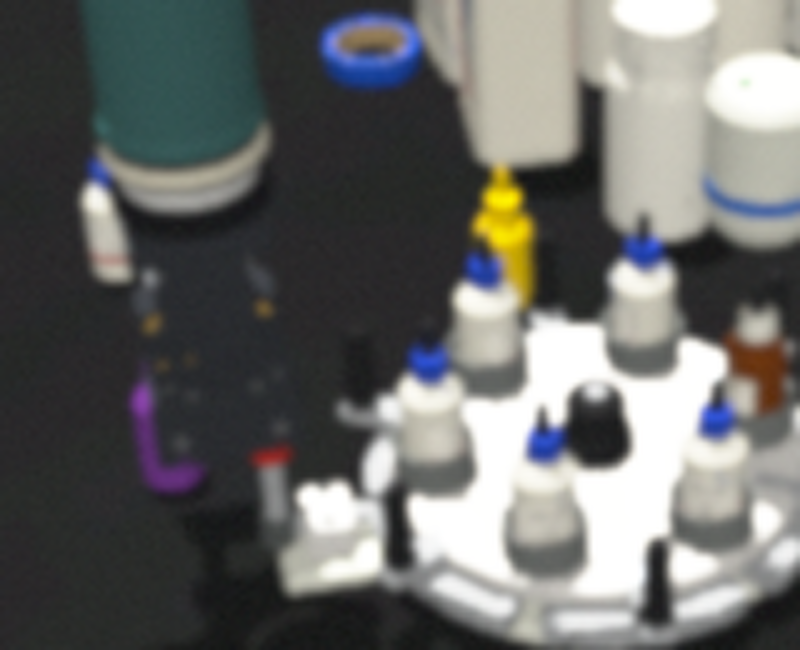

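>>> {"op": "apply_moves", "data": {"steps": "1 0.1 0 0 0;1 0.2 0 0 0;1 0.2 0 0 0"}}

```text
time_s: 18.82
ee_pos: [0.4648, -0.0059, 0.0758]
eef_rot: [0.004, 3.135, -0.024]
ft_force: [-2.3, -0.8, -0.3]
gripper_width: 0.0006
```

>>> {"op": "apply_moves", "data": {"steps": "1 0.1 0 0 0;1 0.2 0 0 0;1 0.2 0 0 0"}}

```text
time_s: 19.2
ee_pos: [0.466, -0.0059, 0.0756]
eef_rot: [0.004, 3.137, -0.024]
ft_force: [-5.1, -0.5, 3.5]
gripper_width: 0.0003
```

>>> {"op": "apply_moves", "data": {"steps": "1 0.2 0 0 0;1 0.2 0 0 0;1 0.2 0 0 0"}}

```text
time_s: 19.58
ee_pos: [0.4661, -0.0059, 0.0754]
eef_rot: [0.004, 3.141, -0.024]
ft_force: [-8.1, -1.6, 5.6]
gripper_width: 0.0006
```

>>> {"op": "apply_moves", "data": {"steps": "1 0.3 0 0 0;1 0.4 0 0 0;1 0.4 0 0 0;1 0.4 0 0 0"}}

```text
time_s: 20.08
ee_pos: [0.4662, -0.0057, 0.0748]
eef_rot: [-0.003, -3.133, 0.023]
ft_force: [-12.4, -0.5, 8.7]
gripper_width: 0.0006
```

```bash
python3 - <<'E'
from fit import *
c,o=snap('side','s20');print(o['time_s'],o['ee_pos'],o['ft_force'])
crop('s20',220,120,380,250,5,'cs20')
E
```

```text
20.075 [ 0.46616779 -0.00574361  0.07477909] [-12.35422097  -0.48920623   8.74956245]
```

View pics/cs20.png

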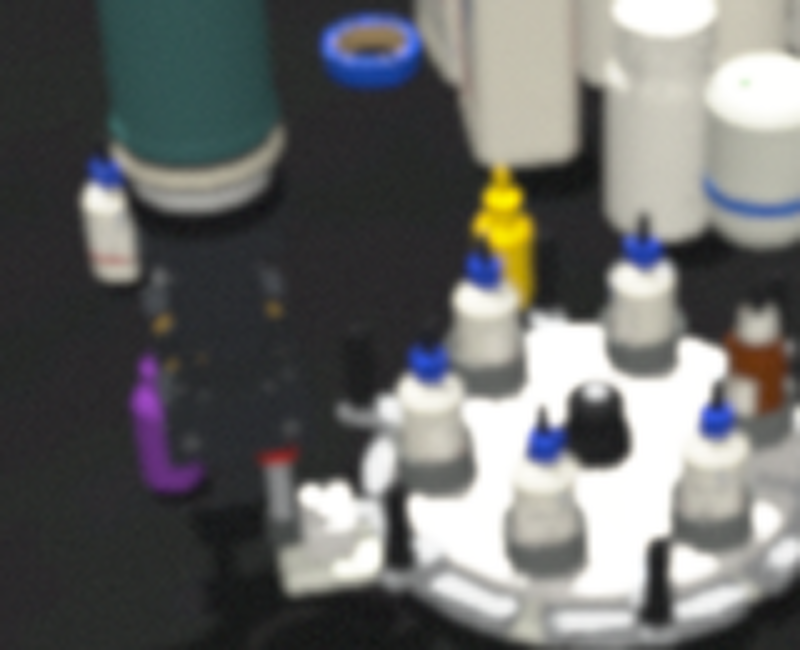

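>>> {"op": "apply_moves", "data": {"steps": "1 -0.5 0 0 0;1 -2 0 0.1 0;1 -3 0 2 0;1 -3.5 0 7 0;1 -4 0 12 0"}}

```text
time_s: 20.75
ee_pos: [0.4253, -0.0056, 0.1958]
eef_rot: [-0.003, -3.134, 0.023]
ft_force: [0.3, -0.3, -0.1]
gripper_width: 0.0006
```

```bash
python3 - <<'E'
from fit import *
snap('wrist','w21');c,o=snap('wrist','w21');print(o['time_s'],o['ee_pos'],o['ft_force'])
snap('side','s21');snap('top','t21')
crop('s21',220,100,440,250,3.6,'cs21');crop('t21',270,130,400,280,4,'ct21')
P=[[.652-x*np.cos(-.015),-.0085-x*np.sin(-.015),.082] for x in (.166,.188)]
print(proj('w21',P),proj('s21',P),proj('t21',P))
E
```

```text
20.8 [ 0.42921826 -0.00591888  0.20331436] [ 2.30164313 -0.11732635  3.23599402]
[[322.23228691 251.72005216]
 [322.59340519 230.45172723]] [[273.58887914 207.86410629]
 [264.87286538 209.12802547]] [[326.69304361 246.61215233]
 [326.66728834 254.91787694]]
```

View pics/w21.png

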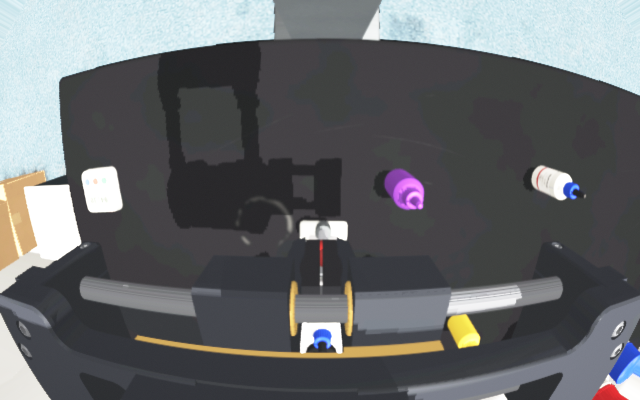

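View pics/cs21.png

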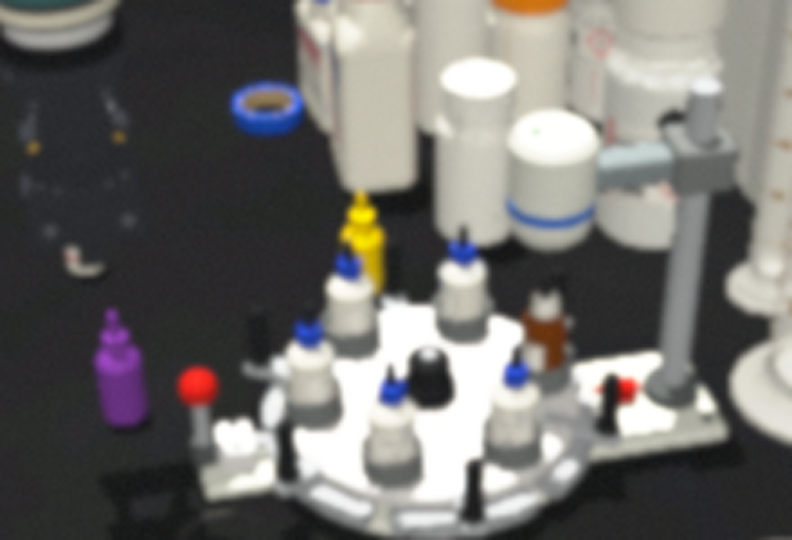

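View pics/ct21.png

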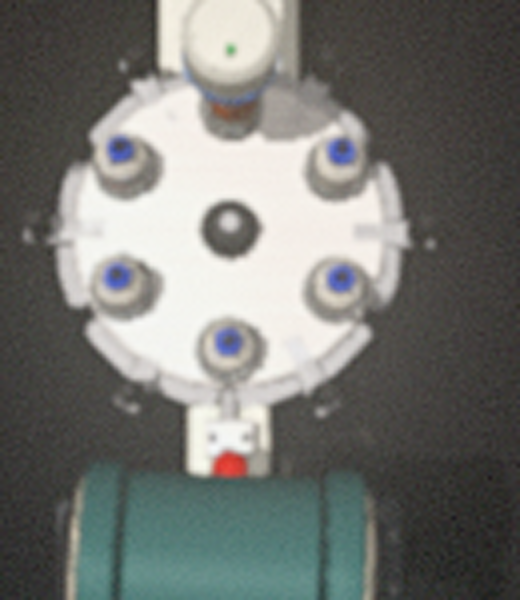

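```bash
python3 - <<'E'
from h import *
for f in ('side0','s21'):
    im=cv2.imread(f'pics/{f}.png').astype(int)[190:225,250:290]
    m=(im[...,2]>120)&(im[...,1]<70)&(im[...,0]<70); v,u=np.nonzero(m); print(f,m.sum(),u.mean()+250,v.mean()+190)
print(ctrl.get_obs()['time_s'],ctrl.get_obs()['qd'].round(3))
E
```

```text
side0 98 265.6938775510204 208.05102040816325
s21 94 274.3085106382979 206.70212765957447
20.95 [0.    0.035 0.043 0.    0.    0.   ]
```

```bash
python3 -c "
from plant import ctrl,viewer,job
print(ctrl.get_obs()['qd'].round(3)); print(job.sign_off())"
```

```text
[0.    0.035 0.043 0.    0.    0.   ]
the job is handed in; nothing more can be done
None
```

I stood the amber bottle in the empty cup and turned the table about 118° counterclockwise by gripping post_3. I then pushed the index bolt in until it stopped, drew the gripper clear, and handed the job in at about 21 s of the 69 s allowed. The sign-off gives no verdict.

- **Bolt:** it stopped hard, with the push rising from 5 to 12 N and less than 0.3 mm of movement. The knob's shift in the side camera matches about 21.8 mm, within measurement error of the 22 mm that means fully home.
- **Table:** before locking it measured within about 1° of the read point, well inside the bolt's 3° range. The amber bottle now sits under the head, opposite the red pointer.
- **Other items:** the last side, top and wrist pictures show all five white bottles standing in their cups. The spare, timer, purple and yellow bottles look unmoved. I did not check the beaker in those pictures, but the arm never went near it.
- **Forces:** readings never passed about 15 N.
- **Small disagreement:** camera estimates of the table and bolt angles differed by up to about 0.5°, within the calibration error.

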